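Fetch the parts basket from the drying cabinet with the hook rod and hang it up

TASK

One of the drying cabinet's two trays holds the wire parts basket. The bays are too low for a hand, so take the hook rod from its rest, drop its hook into that tray's pull loop and draw the tray all the way out to its stop without touching the trays with the fingers, then lay the rod back in its rest. Then lift the basket out by its black grip, keep it upright and hang it by its bail on the hook of the stand, leaving that tray out, the other tray with its tub shut, and everything else where it is.

Things in the scene. Friction and masses are not known exactly. Their poses are not given: they have to be found in the camera images.
- hook_grip (a point): Centre of the hook rod's wooden handle (bar 90 long, 16 wide, 18 high, flat sides), near its centre of mass; x along the rod to the hook, z up. Rod: loose, 199 mm long, 110 g, lying level in its rest. A 6 mm steel rod leads on from the handle to a hook bent down, 123 mm ahead of here; behind the handle an 8 mm spigot ends in a 13 mm ball centred 67 mm back
- hook_tip (a point): End of the hook: 117 mm ahead of and 34 mm below the handle's centre. The hook is 6 mm thick; from the rod it turns down 123 mm ahead of the handle's centre and leans back 6 mm to the tip, so that a loop pulled by it lies 12 to 20 mm below the rod's axis
- hook_rod: The whole hook rod, origin at the handle's centre, same axes as hook_grip
- rest_seat (a point): Where the handle's centre lies when the rod rests: 62 mm above the bench; x is the way the hook points, z up. The fixed rest is a dark wooden base 170 x 56 x 8 mm with two 6 mm thick posts, each with a 90-degree notch 30 mm wide, tops 73 mm high: 53 mm behind this point (spigot lies in it, 5 mm free each way between handle and ball) and 85 mm ahead (under the thin rod)
- tray_a_slide (a joint): Left tray of the cabinet as seen from the front (its +y side): 0 = shut, grows as the tray is drawn out towards the cabinet's front; stop at 0.145 m. It slides with about 2 N of friction and stays where it is left. The stop is hard: pulling on against it twists the rod in the hand
- tray_b_slide (a joint): Right tray of the cabinet (its -y side), same as tray_a
- tray_a_loop (a point): Centre of the left tray's pull loop, a level U of 5 mm wire on the tray's front wall, 38 mm above the bench; moves with the tray. Opening 31 (x) by 29 mm (y), seen from above. x points into the cabinet, y to its left, z up; pull along -x. Front wire 18 mm to -x of here, tray wall (44 mm high) 15.5 mm to +x. Shut: cabinet face 23.5 mm to -x; cabinet floor below is 11 mm above the bench
- tray_b_loop (a point): The same point of the right tray's pull loop, same axes. The two loops are 109 mm apart
- tray_a: Left tray as a body (steel, 96 wide, 126 deep, front wall 29 mm high, floor 16 mm above the bench)
- tray_b: Right tray as a body, the same
- dryer: Drying cabinet, fixed: white box 175 deep, 226 wide, 173 mm high, two open-fronted bays 104 mm wide side by side with a tray in each, ceiling 153 mm above the bench. Origin at the centre of its underside, x from front face (at -87.5 mm) to back, y to its left. The basket stands at the front of its tray; drawn out fully, its centre is 61 mm in front of the face
- basket: Wire parts basket, 160 g, loose: a round cup 74 mm wide and 36 mm high with a fixed arched bail over it and a black grip on top of the arch; 133 mm high over all, origin at the centre of its underside. Bail and grip stand in its y-z plane; x is square to the bail. It stands in one of the two trays
- basket_grip (a point): Centre of the basket's flat black grip: 9 mm thick (along x), 24 wide (along y), 36 high; 115 mm above the basket's underside. Same axes as the basket
- basket_bail (a point): Middle of the underside of the bail's arch, 90 mm above the basket's underside and 25 mm below the grip's centre. The bail is 5 mm wire, its legs 71 mm apart; the free height between the cup's rim and the arch is 54 mm
- basket_cup (a point): Centre of the basket's cup, 18 mm above its underside
- tub: Round clear tub, 68 mm wide, 31 mm high, standing in the other tray; stays there. Origin at the centre of its underside
- hang_stand: Hanging stand, fixed: a dark round foot 100 mm wide and an 8 mm steel post whose top bends over into a level arm that ends in an upturned tip. Origin on the bench under the post; the arm points to -x
- hang_seat (a point): Top of the stand's arm where the bail shall hang: 182 mm above the bench, 68 mm from the post. The arm (8 mm thick) runs along x; its upturned tip is 21 mm to -x of here, 14 mm higher; nothing stands higher. The bail passes over the tip towards +x with the arm inside the arch, then is lowered on to the arm, the basket's x axis (either way round) along the arm
- blower: Blue rubber air blower, 82 x 54 x 52 mm, a bystander that sits fast on the bench
- eye_loupe: Black eye loupe, 32 mm wide, 28 high, loose bystander
- dome_foot: Pale blue round base for a dust dome, 97 mm wide, 17 high, loose bystander
- parts_dish: Round divided parts dish, 93 mm wide, 15 high, loose bystander
Mind the look-alikes: they are no part of the job. What is shaped like the tub but red is not meant.

How it is judged (in metres and radians):
On the way, in this order (a step that is already met when the one before it is completed fails the run):
1. the rod's hook is down in the pull loop of the tray that holds the basket (((x of hook_tip in the frame of tray_a_loop between -0.024 and 0.018 m and y of hook_tip in the frame of tray_a_loop between -0.016 and 0.016 m and z of hook_tip in the frame of tray_a_loop between -0.04 and -0.004 m and horizontal distance between basket_cup and tray_a_loop below 0.09 m) or (x of hook_tip in the frame of tray_b_loop between -0.024 and 0.018 m and y of hook_tip in the frame of tray_b_loop between -0.016 and 0.016 m and z of hook_tip in the frame of tray_b_loop between -0.04 and -0.004 m and horizontal distance between basket_cup and tray_b_loop below 0.09 m))), for 0.1 s.
2. that tray is drawn out to its stop (at least 130 of 145 mm) with the hook still in its loop (((x of hook_tip in the frame of tray_a_loop between -0.024 and 0.018 m and y of hook_tip in the frame of tray_a_loop between -0.016 and 0.016 m and z of hook_tip in the frame of tray_a_loop between -0.04 and -0.004 m and horizontal distance between basket_cup and tray_a_loop below 0.09 m and value of joint tray_a_slide above 0.13 m) or (x of hook_tip in the frame of tray_b_loop between -0.024 and 0.018 m and y of hook_tip in the frame of tray_b_loop between -0.016 and 0.016 m and z of hook_tip in the frame of tray_b_loop between -0.04 and -0.004 m and horizontal distance between basket_cup and tray_b_loop below 0.09 m and value of joint tray_b_slide above 0.13 m))), for 0.1 s.
3. the rod lies released in its rest, hook end where it was, while the basket is still in its tray (x of hook_grip in the frame of rest_seat between -0.013 and 0.013 m and y of hook_grip in the frame of rest_seat between -0.008 and 0.008 m and z of hook_grip in the frame of rest_seat between -0.008 and 0.008 m and angle between the x axis of hook_grip and the x axis of rest_seat, either way round below 0.12 rad and x of hook_tip in the frame of rest_seat above 0.05 m and linear speed of hook_rod below 0.03 m/s and contact force between the fingers and hook_rod below 0.1 N and (horizontal distance between basket_cup and tray_a_loop below 0.09 m or horizontal distance between basket_cup and tray_b_loop below 0.09 m)), for 0.2 s.
At the end, for the whole second after the job is handed in: Basket at rest hanging by its bail on the stand's arm (within 25 mm sideways, -12/+14 mm in height, tilt under 0.4 rad); rod at rest in its rest (13 mm lengthwise, 8 mm otherwise, 0.12 rad, hook same way as before); basket's tray out at least 115 mm; other tray shut within 20 mm, tub in it (x of hook_grip in the frame of rest_seat between -0.013 and 0.013 m and y of hook_grip in the frame of rest_seat between -0.008 and 0.008 m and z of hook_grip in the frame of rest_seat between -0.008 and 0.008 m and angle between the x axis of hook_grip and the x axis of rest_seat, either way round below 0.12 rad and x of hook_tip in the frame of rest_seat above 0.05 m and linear speed of hook_rod below 0.03 m/s and contact force between the fingers and hook_rod below 0.1 N and x of basket_bail in the frame of hang_seat between -0.022 and 0.055 m and y of basket_bail in the frame of hang_seat between -0.025 and 0.025 m and z of basket_bail in the frame of hang_seat between -0.012 and 0.014 m and contact force between basket and hang_stand above 0.3 N and angle between basket's own z axis and vertical below 0.4 rad and linear speed of basket below 0.04 m/s and ((value of joint tray_a_slide above 0.115 m and value of joint tray_b_slide below 0.02 m and horizontal distance between tub and tray_b_loop below 0.09 m) or (value of joint tray_b_slide above 0.115 m and value of joint tray_a_slide below 0.02 m and horizontal distance between tub and tray_a_loop below 0.09 m))); the robot touches nothing.
It fails at once if the fingers or arm push on a tray (more than 1 N): trays are moved with the hook (contact force between any of the fingers, the arm and tray_a above 1 N or contact force between any of the fingers, the arm and tray_b above 1 N).
It fails at once if the basket is tipped by more than 0.7 rad (angle between basket's own z axis and vertical above 0.7 rad).
It fails at once if the tub is moved by more than 30 mm (distance of tub from where it was at the start of the episode above 0.03 m).
It fails at once if a bystander (loupe, dome base, parts dish) is moved by more than 30 mm (distance of any of eye_loupe, dome_foot, parts_dish from where it was at the start of the episode above 0.03 m).
It also fails if it takes over 69 s, if anything falls off the work surface, if the arm or the gripper's body presses on something with over 40 N, if the wrist force passes 120 N, or if a joint passes its speed limit or range.

ROBOT

A 6-joint arm with a two-finger parallel gripper is mounted at the origin on a cart in front of the work surface, level with it; the furniture and walls round the work are solid. World frame = base frame: x ahead of the robot, y to its left, z up, the work surface at z = 0. Lengths are in m, angles in degrees, forces in N, time in s.
With the tool pointing down it reaches from about 0.3 to 0.75 m from the base axis. Payload 8.5 kg.
Tool frame: the origin (TCP) lies between the finger pads; the fingertips stand 14 mm ahead of it and the grasp point (between the pads) lies 5 mm behind it; x points along the fingers, z is the direction in which the jaws open and shut, and the axes are right-handed (so a half turn about x gives the same grasp; the last joint's range is limited). The gripper opens to 85 mm and grips with 20 to 120 N. Pads are 22 mm wide; open, the fingers measure 114 mm over their backs; the gripper's body (76 mm by 85 mm) begins 54 mm behind the grasp point. The pads swing forward as they close: fully open they stand 13 mm farther back than shut.
Start: joints at [-80.632, 21.807, 74.336, -0, 83.858, -12.336], TCP at [0.203, -0.511, 0.245] pointing down, gripper open.
Joint ranges: [-178.18, 178.18], [-50.72, 133.34], [12.68, 142.11], [-81.47, 261.47], [9.98, 163.14], [-165.26, 165.26]. Speed limits (degrees/s): [136.94, 136.94, 180, 180, 180, 180].

INTERFACE

Orientations are given as a 3x3 rotation matrix whose columns are the frame's x, y, z axes.
In Python, from rig import env gives the robot as it stands.
- The arm moves only by the shell command python3 -m jog 'ROWS' [FORCE]. ROWS is JSON, a list of rows, each a list of 5 numbers: the opening, from -1 (shut) to 1 (fully open), so that 0 is half open, then the shift along the tool's x, y, z in m, then the turn about the tool's x in rad. In form: [[claw, dx, dy, dz, yaw], ...]. A call has 1 to 20 rows; each row is the pose to reach, as a shift and turn from the pose commanded when the call began, along the tool's axes at that moment; what a row does not reach only later rows make up. A row lasts 1/10 s, in which the tool goes at most 50 mm and 8.59 degrees, less where a joint would pass 70% of its speed; a pose out of reach is approached as far as the arm can. A call with a gripper value outside its range is refused whole. The fingers move at their own pace and stop on an object; FORCE is the grip in N (left out, the last holds). Time passes only in rows, so rows that repeat a pose let the fingers close. It gives the time, the measured TCP pose, the force and the opening at its end, in the units of the state.
- env.observe(): the state, without advancing time (a new reading comes with each control period).
- env.get_image(name): name is "scene" or "top"; returns the picture (420x560x3 uint8, red, green, blue); there is no depth.
- env.camera_model(name): a dict with "fx", "fy", "cx", "cy" (pixels), "origin" and "orientation" of the camera in the world. Camera axes: x right, y up, looking along -z (the intrinsics and any distortion apply to the point x, -y, -z); pixel columns grow to the right and rows downward; lengths in m; the calibration is good to about 2 mm. A picture is of the moment at which its call begins. camera_model takes no time and is no camera call.
- env.close_job(): hands the job in, once; it reports no verdict.
The state is a dict: "time_s": time; "q": joint angles; "qvel": joint speeds; "joint_efforts": joint torques, N m; "position": TCP position; "tool_rot": TCP orientation; "ft_force": force on the tool from outside, world axes, zero at the start; "wrist_torque": the same for the moment, N m; "grip_width": finger opening in m.
Only numpy, scipy, OpenCV 4.12 (cv2) and the standard library are available. Lean on these libraries where they do the work, as an engineer would, in place of code of your own. Each camera call takes 0.05 s, during which the arm holds its last target.

## Working session

There is one attempt and no reset: what is moved stays moved. The work goes in short steps, Python scripts to look and compute and a shell command to move; the robot and the scene stay as the last step left them, time stands still between calls to the robot, and variables do not carry over. Pictures are saved under pics/ and viewed, and the job is handed in when it is done.

```bash
ls; mkdir -p pics
python3 - <<'E'
from rig import env
import cv2
for n in ("scene","top"):
    im=env.get_image(n); cv2.imwrite(f"pics/{n}0.png",im[:,:,::-1]); print(n,env.camera_model(n))
print(env.observe())
E
```

```text
pics
scene {'fx': 488.0753949416829, 'fy': 488.0753949416829, 'cx': 282.9235047115345, 'cy': 207.93558668579877, 'origin': array([-0.586302  , -0.66719362,  0.84540804]), 'orientation': array([[ 0.54408452,  0.39142205, -0.74213261],
       [-0.83899451,  0.26199668, -0.47691294],
       [ 0.00776203,  0.88212613,  0.47094929]])}
top {'fx': 426.2804957745571, 'fy': 426.2804957745571, 'cx': 283.2217611197254, 'cy': 216.9139023100987, 'origin': array([-0.28666812, -0.26193389,  1.35462022]), 'orientation': array([[ 0.38176275,  0.74795913, -0.54296809],
       [-0.9242354 ,  0.31325091, -0.21831811],
       [ 0.00679223,  0.58517605,  0.81087783]])}
{'time_s': 0.1, 'q': array([-8.06315705e+01,  2.18380331e+01,  7.43783994e+01,  2.81379856e-03,
        8.38583607e+01, -1.23365049e+01]), 'qvel': array([ 0.00322952, -0.14787514, -0.08349285,  0.04147827, -0.14435268,
       -0.00560464]), 'joint_efforts': array([ 3.76130178e-03, -4.49223340e+01, -2.31655025e+01, -1.37733946e-04,
        3.65080014e-03,  1.93237128e-06]), 'position': array([ 0.20336819, -0.51076662,  0.24477688]), 'tool_rot': array([[-1.64317108e-04,  9.29102707e-01,  3.69821759e-01],
       [ 1.29592463e-03,  3.69821651e-01, -9.29101860e-01],
       [-9.99999147e-01,  3.26593797e-04, -1.26481511e-03]]), 'ft_force': array([ 0.59198705, -0.39051348,  0.20408801]), 'wrist_torque': array([-0.04799857, -0.03245631,  0.06430658]), 'grip_width': 0.08493628341728812}
```

View pics/scene0.png

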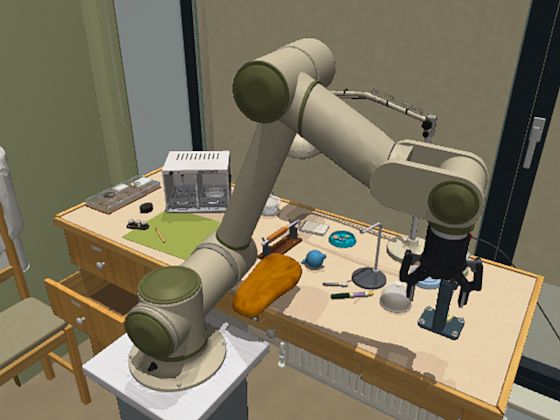

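View pics/top0.png

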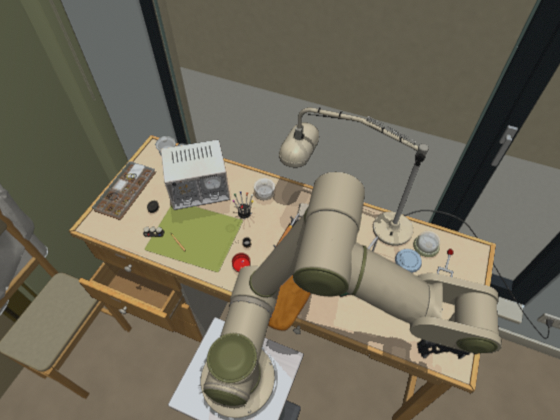

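The scene view shows the cabinet at about (197,180), the rod rest at (283,240), the blower at (315,258) and the stand at (375,255). The arm hides part of the top view. Next I'll enlarge these areas.

```bash
cat > h.py <<'E'
import numpy as np,cv2
from rig import env
def ray(n,u,v):
    c=env.camera_model(n); d=np.array([(u-c["cx"])/c["fx"],-(v-c["cy"])/c["fy"],-1.]); return c["origin"],c["orientation"]@d
def pl(n,u,v,z):
    o,d=ray(n,u,v); return o+d*(z-o[2])/d[2]
def proj(n,p):
    c=env.camera_model(n); q=c["orientation"].T@(np.array(p)-c["origin"]); return np.array([c["cx"]-c["fx"]*q[0]/q[2], c["cy"]+c["fy"]*q[1]/q[2]])
def tri(a,b):
    A=np.zeros((3,3));y=np.zeros(3);R=[]
    for n,u,v in(a,b):
        o,d=ray(n,u,v);d=d/np.linalg.norm(d);P=np.eye(3)-np.outer(d,d);A+=P;y+=P@o;R.append((P,o))
    x=np.linalg.solve(A,y); return x,[float(np.linalg.norm(P@(x-o))) for P,o in R]
def crop(src,x0,y0,w,h,k,out):
    im=cv2.imread(src) if isinstance(src,str) else src[:,:,::-1]
    c=cv2.resize(im[y0:y0+h,x0:x0+w],None,fx=k,fy=k,interpolation=cv2.INTER_CUBIC)
    for i in range(0,w,10):
        cv2.line(c,(i*k,0),(i*k,4 if i%50 else 10),(0,0,255),1); 
        if i%20==0: cv2.putText(c,str(x0+i),(i*k,20),0,.35,(0,0,255),1)
    for i in range(0,h,10):
        cv2.line(c,(0,i*k),(5,i*k),(0,0,255),1)
        if i%20==0: cv2.putText(c,str(y0+i),(6,i*k+4),0,.35,(0,0,255),1)
    cv2.imwrite(out,c)
E
python3 - <<'E'
from h import *
crop("pics/scene0.png",150,140,100,75,8,"pics/s_cab.png")
crop("pics/scene0.png",240,200,160,110,5,"pics/s_rest.png")
crop("pics/top0.png",150,130,160,120,5,"pics/t_cab.png")
for n,u,v in(("scene",165,210),("scene",228,210),("top",173,207),("top",228,200),("scene",368,277)): print(n,u,v,pl(n,u,v,0))
E
```

```text
scene 165 210 [0.4940991  0.53648667 0.        ]
scene 228 210 [0.62122478 0.34650105 0.        ]
top 173 207 [4.95990273e-01 5.25687094e-01 2.22044605e-16]
top 228 200 [0.61211379 0.34014332 0.        ]
scene 368 277 [ 0.52529831 -0.24963232  0.        ]
```

View pics/s_cab.png

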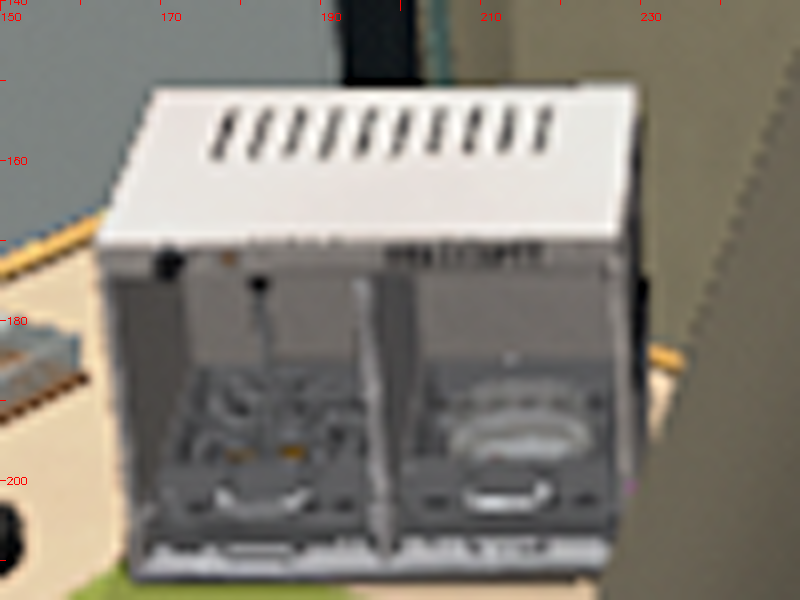

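View pics/s_rest.png

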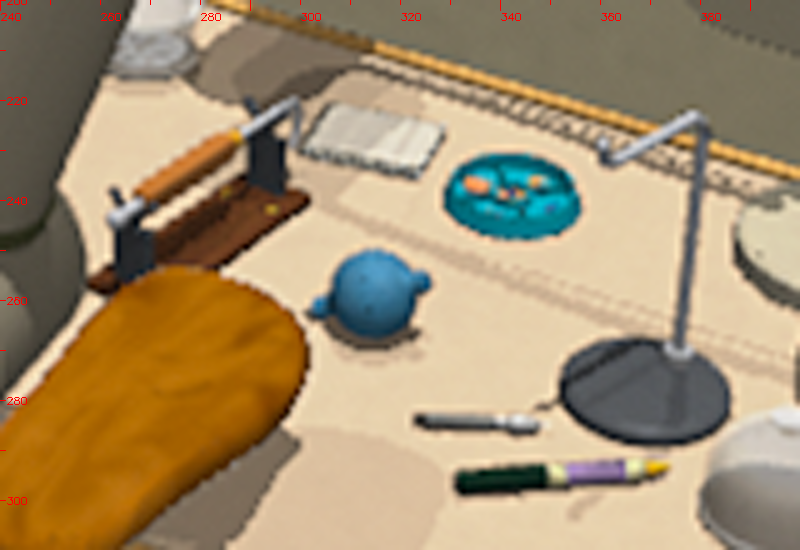

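View pics/t_cab.png

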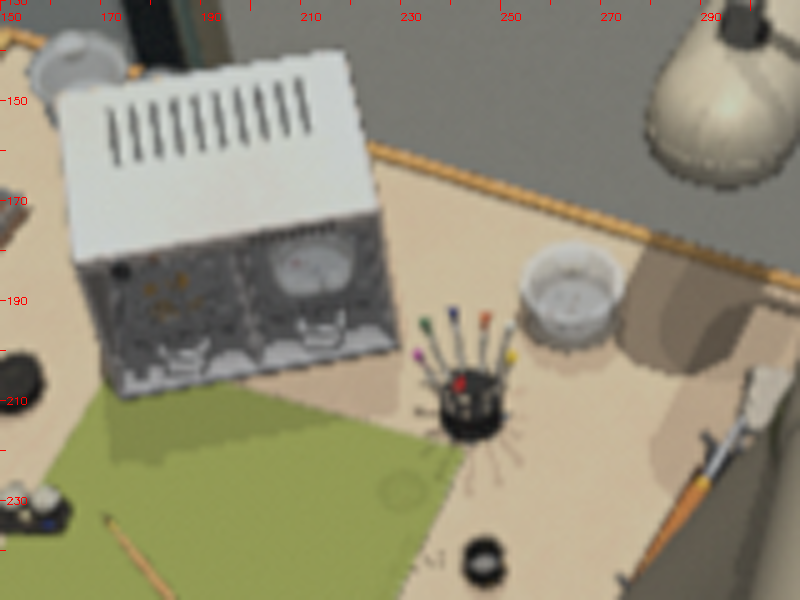

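The basket, with its black grip at scene (182,176), is in the left tray (a). The tub is in the right tray. Next I'll measure the rod and the stand more closely.

Run:
```python
from h import *
crop("pics/scene0.png",255,210,60,50,12,"pics/s_rod.png")
crop("pics/top0.png",265,190,60,55,11,"pics/t_rod.png")
crop("pics/scene0.png",350,215,60,80,7,"pics/s_stand.png")
```

```text
(no output)
```

View pics/s_rod.png

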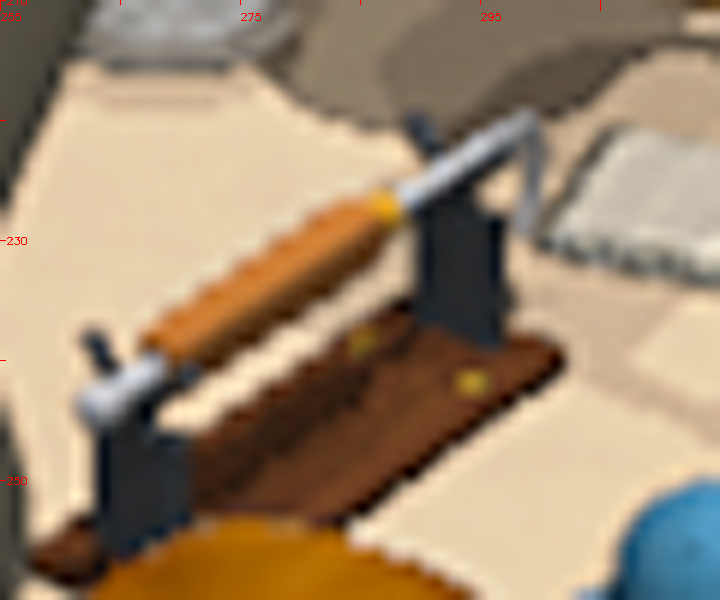

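View pics/t_rod.png

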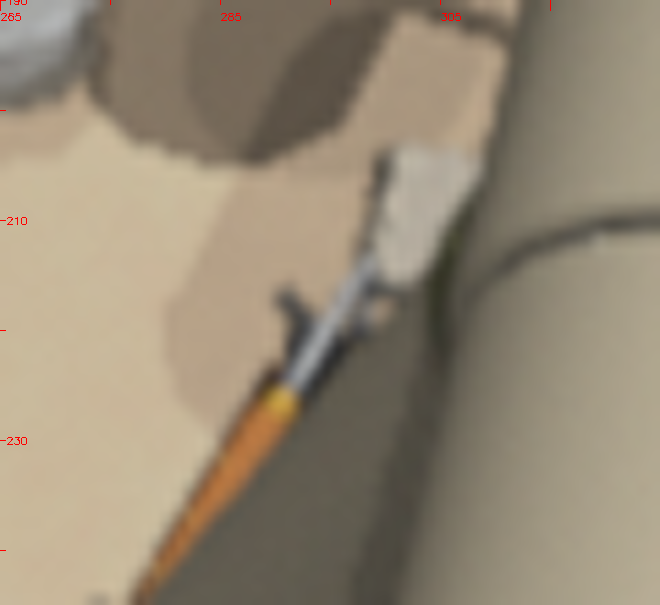

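View pics/s_stand.png

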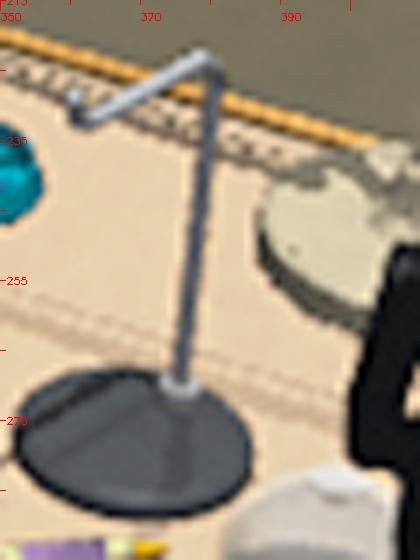

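Run:
```python
from h import *
s=lambda u,v,z:pl("scene",u,v,z)
b=s(263.3,243.3,.062);e=s(299.2,219.8,.062);print("ball",b,"bend",e,np.linalg.norm(e-b))
d=(e-b)/np.linalg.norm(e-b);print("yaw",np.degrees(np.arctan2(d[1],d[0])),"grip from ball",b+.067*d, "from bend",e-.123*d)
h=s(289.5-2.5,227,.062);print("handle front end approx",h, "tip",s(299,229,.028))
print("rod/top bend?",pl("top",297.6,214,.062))
t=s(380,223,.178); m=s(361.5,231,.178); p=s(375.2,270,0.008); print("post top",t,"arm end",m,np.linalg.norm(t-m),"post base",p, "foot", s(369,278.5,0.006))
d=(m-t);print("arm dir yaw(-x)",np.degrees(np.arctan2(d[1],d[0])))
# cabinet corners
c=[s(162.5,169.8,.173),s(227.3,170.2,.173),s(228.8,151,.173),s(169.7,151.3,.173)]
print(c,[np.linalg.norm(c[i]-c[i-1]) for i in range(4)])
```

```text
ball [0.4265151  0.05251525 0.062     ] bend [0.60880624 0.03730822 0.062     ] 0.18292434021273868
yaw -4.768664730108208 grip from ball [0.49328318 0.04694534 0.062     ] from bend [0.48623201 0.04753356 0.062     ]
handle front end approx [0.54753731 0.04541598 0.062     ] tip [0.60769974 0.03647283 0.028     ]
rod/top bend? [0.61224253 0.04138786 0.062     ]
post top [ 0.54021927 -0.26140824  0.178     ] arm end [ 0.47243181 -0.23721566  0.178     ] 0.07197513257685363 post base [ 0.55858317 -0.25691481  0.008     ] foot [ 0.51230341 -0.25801556  0.006     ]
arm dir yaw(-x) 160.3590919399424
[array([0.47651649, 0.50535139, 0.173     ]), array([0.59712968, 0.32032302, 0.173     ]), array([0.73963914, 0.42736345, 0.173     ]), array([0.61429385, 0.60712241, 0.173     ])] [np.float64(0.17128904998894745), np.float64(0.22086882490005955), np.float64(0.17823187150610928), np.float64(0.2191454466739372)]
```

Run:
```python
from h import *
s=lambda u,v,z:pl("scene",u,v,z);t=lambda u,v,z:pl("top",u,v,z)
print("FL bottom",s(166.2,212,0),t(174.5,209.5,0)," FR",s(226.5,211.5,0),t(229.5,199.7,0))
print("FL top",s(162.2,170.2,.173),t(165.5,182.5,.173)," FR",s(227.5,170.2,.173),t(226,171.5,.173))
print("BL top",t(161.5,149,.173),"BR",t(219,140.5,.173))
for a,b in(((162.2,170.2),(165.5,182.5)),((227.5,170.2),(226,171.5)),((166.2,212),(174.5,209.5))):print(tri(("scene",*a),("top",*b)))
```

```text
FL bottom [0.48553972 0.52195063 0.        ] [4.87528944e-01 5.13750525e-01 2.22044605e-16]  FR [0.60923814 0.34383907 0.        ] [0.61582448 0.33526511 0.        ]
FL top [0.4735165  0.50374292 0.173     ] [0.48191114 0.5080664  0.173     ]  FR [0.59751042 0.31975807 0.173     ] [0.61424213 0.33050217 0.173     ]
BL top [0.62159945 0.61187162 0.173     ] BR [0.74875682 0.42950612 0.173     ]
(array([0.48423611, 0.51292081, 0.16719643]), [0.0017945345744219453, 0.0017945345744220468])
(array([0.62280218, 0.33837093, 0.15971089]), [0.0019321199233900304, 0.0019321199233901646])
(array([0.48181686, 0.51278467, 0.00522105]), [0.003382562832791371, 0.003382562832791574])
```

```bash
python3 -m jog '[[1,0,0.09,-0.08,0.1],[1,0,0.4727,-0.4122,0.46],[1,0,0.4727,-0.4122,0.46],[1,0,0.4727,-0.4122,0.46],[1,0,0.4727,-0.4122,0.46],[1,0,0.4727,-0.4122,0.46],[1,0,0.4727,-0.4122,0.46],[1,0,0.4727,-0.4122,0.46],[1,0,0.4727,-0.4122,0.46],[1,0,0.4727,-0.4122,0.46],[1,0,0.4727,-0.4122,0.46],[1,0,0.4727,-0.4122,0.46],[1,0,0.4727,-0.4122,0.46],[1,0,0.4727,-0.4122,0.46],[1,0,0.4727,-0.4122,0.46],[1,0,0.4727,-0.4122,0.46],[1,0,0.4727,-0.4122,0.46]]'
python3 - <<'E'
from h import *
for n in ("scene","top"):
    im=env.get_image(n); cv2.imwrite(f"pics/{n}1.png",im[:,:,::-1])
o=env.observe();print(o["q"],o["tool_rot"],o["ft_force"])
E
```

```text
time_s: 1.8
position: [0.4899, 0.0459, 0.2454]
tool_rot: [[-0.0, 0.997, -0.083], [-0.0, -0.083, -0.997], [-1.0, -0.0, 0.0]]
ft_force: [-0.1, -0.8, -0.3]
grip_width: 0.0851
[-8.45019919e+00  1.59819821e+01  8.31686927e+01 -3.69137889e-03
  8.08424035e+01  8.62860927e+01] [[ 1.10147916e-04  9.96586126e-01 -8.25595643e-02]
 [-8.06674872e-05 -8.25595556e-02 -9.96586129e-01]
 [-9.99999991e-01  1.16431758e-04  7.12983356e-05]] [-0.03696486 -0.25951562 -0.31548107]
```

View pics/scene1.png

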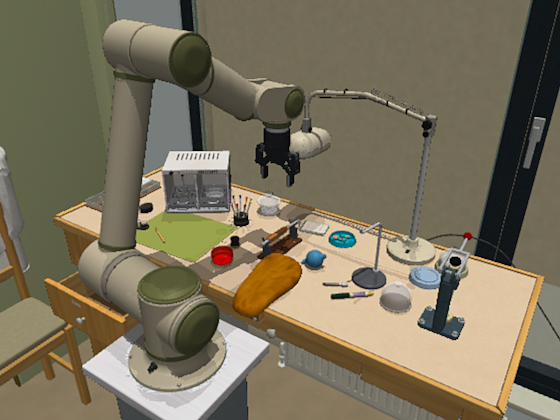

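View pics/top1.png

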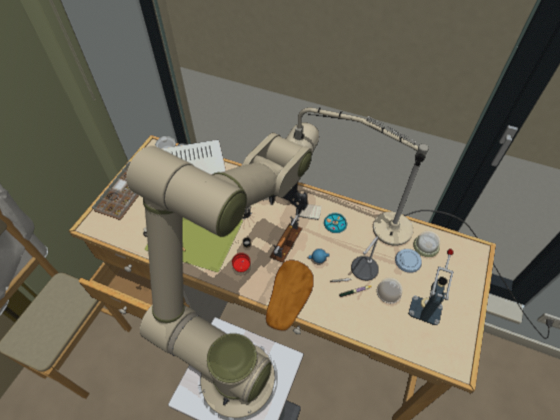

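The arm now hovers above the rod. The rest and stand are clear in both views, and the lamp head shows behind the wrist at scene (310,142) and top (300,138).

Run:
```python
from h import *
print("lamp",tri(("scene",312,143),("top",302,137)))
crop("pics/scene1.png",255,205,66,55,12,"pics/s_rod1.png")
crop("pics/top1.png",260,205,66,60,12,"pics/t_rod1.png")
crop("pics/top1.png",340,220,60,70,8,"pics/t_stand.png")
crop("pics/scene1.png",345,210,60,80,7,"pics/s_stand.png")
```

```text
lamp (array([0.81631917, 0.11323093, 0.24777472]), [0.0028931835066309157, 0.00289318350663092])
```

View pics/s_rod1.png

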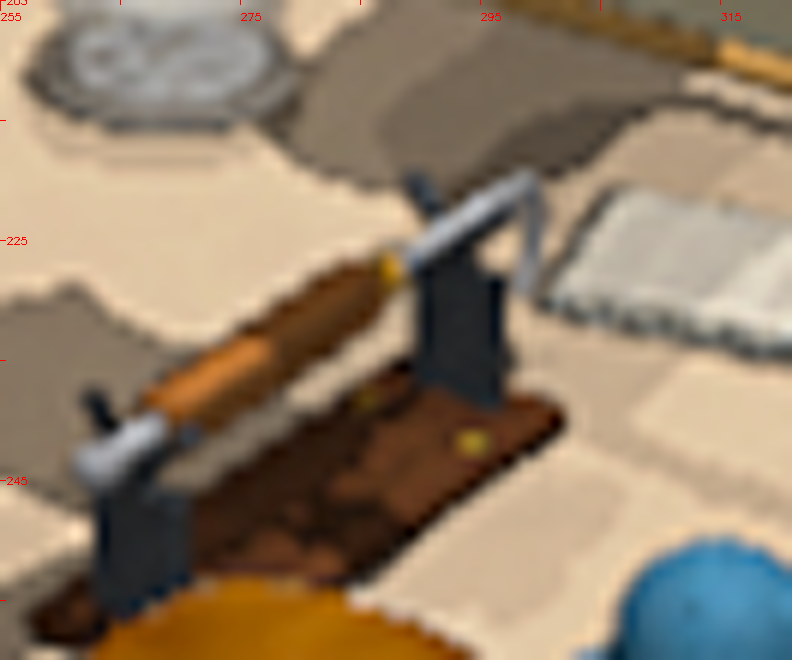

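View pics/t_rod1.png

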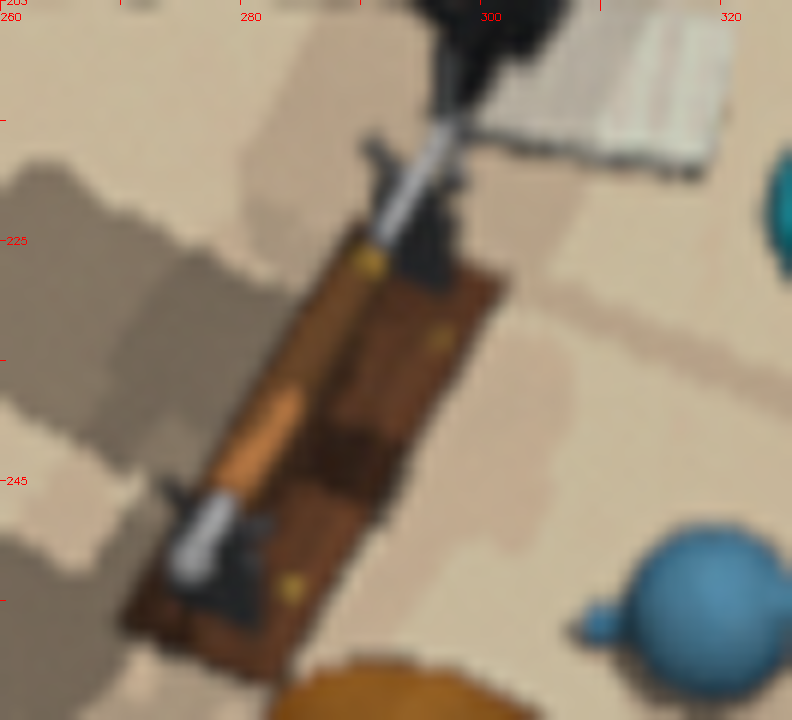

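View pics/t_stand.png

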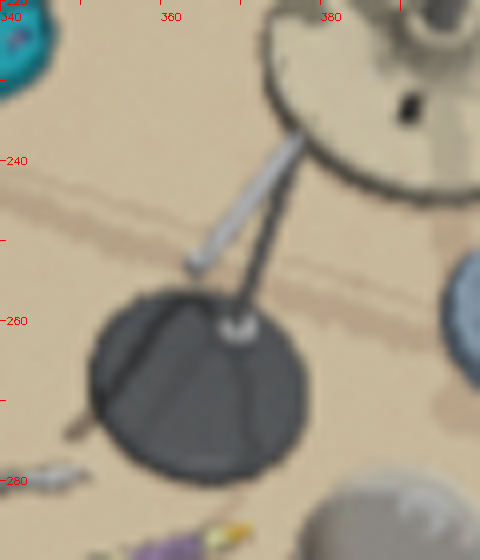

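View pics/s_stand.png

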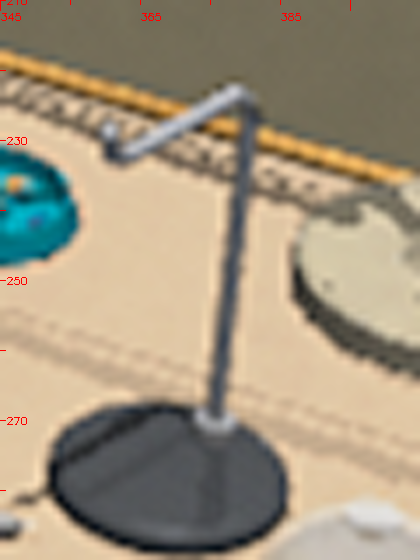

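Run:
```python
from h import *
s=lambda u,v,z:pl("scene",u-.5,v-.5,z);t=lambda u,v,z:pl("top",u-.5,v-.5,z)
for nm,a,b in(("ball",(263.3,243.3),(275.8,252.3)),("ferr",(287.8,227.3),(290.8,226.8)),("handback",(269,239.3),(279,245.7))):
    print(nm,s(*a,.062),t(*b,.062),tri(("scene",a[0]-.5,a[1]-.5),("top",b[0]-.5,b[1]-.5)))
print("bend",s(299.3,220.2,.062))
print("post base",s(375.5,269.5,.01),t(369.8,260.5,.01),"bend",s(379.5,223.2,.178),t(376,237.5,.178))
print("arm near tip bottom",s(361.7,231.7,.18),t(364.5,253.5,.18),"tip top",s(360.3,228.7,.196),t(364,253,.196))
for a,b in (((379.5,223.2),(376,237.5)),((361,230.5),(364,253.2))): print(tri(("scene",a[0]-.5,a[1]-.5),("top",b[0]-.5,b[1]-.5)))
```

```text
ball [0.42798378 0.05537565 0.062     ] [0.42768966 0.05389819 0.062     ] (array([0.42658851, 0.05385729, 0.0633846 ]), [0.0004381417584698791, 0.0004381417584697349])
ferr [0.54912731 0.04529932 0.062     ] [0.54955783 0.04578114 0.062     ] (array([0.55000311, 0.04590063, 0.06136585]), [4.541138465523563e-05, 4.5411384655318214e-05])
handback [0.45628865 0.05403851 0.062     ] [0.45732332 0.05410827 0.062     ] (array([0.45747017, 0.05448595, 0.06132771]), [0.0003127699680439403, 0.00031276996804401286])
bend [0.60864749 0.03873836 0.062     ]
post base [ 0.56023677 -0.25535248  0.01      ] [ 0.55611788 -0.26189235  0.01      ] bend [ 0.54023835 -0.25844857  0.178     ] [ 0.54326337 -0.25703351  0.178     ]
arm near tip bottom [ 0.46786032 -0.23828002  0.18      ] [ 0.46803011 -0.23915334  0.18      ] tip top [ 0.45456805 -0.23897755  0.196     ] [ 0.45891806 -0.23748686  0.196     ]
(array([ 0.54506248, -0.25687665,  0.17525844]), [0.00018258435167144304, 0.0001825843516714488])
(array([ 0.46527565, -0.23727094,  0.1847333 ]), [0.00023814031692121377, 0.00023814031692108133])
```

```bash
python3 - <<'E'
from h import *
print("blower",pl("scene",314.5,258,.026),pl("top",318.5,256,.026)); print("orange thing top",pl("scene",275,262,.03),pl("top",290,264,.03))
E
python3 -m jog '[[0,0,0.0038,-0.0034,0],[0,0.05,0.0038,-0.0034,0],[0,0.1,0.0038,-0.0034,0],[0,0.14,0.0038,-0.0034,0],[0,0.14,0.0038,-0.0034,0]]'
```

```text
blower [ 0.49057356 -0.08906913  0.026     ] [ 0.49143262 -0.08799618  0.026     ]
orange thing top [ 0.40278907 -0.00557665  0.03      ] [ 0.41909471 -0.00618038  0.03      ]
time_s: 2.4
position: [0.492, 0.05, 0.1015]
tool_rot: [[-0.009, 0.997, -0.082], [0.001, -0.082, -0.997], [-1.0, -0.009, -0.001]]
ft_force: [-0.1, -0.9, 1.0]
grip_width: 0.0427
```

```bash
python3 -m jog '[[0,0.02,0,0,0],[0,0.0475,0,0,0],[0,0.0475,0,0,0],[0,0.0475,0,0,0]]'
python3 - <<'E'
from h import *
for n in ("scene","top"):
    im=env.get_image(n); cv2.imwrite(f"pics/{n}2.png",im[:,:,::-1])
    u,v=proj(n,[.494,.049,.07]).astype(int); crop(im,u-40,v-35,80,60,9,f"pics/{n}2c.png")
print(env.observe()["position"])
E
```

```text
time_s: 2.8
position: [0.4952, 0.0498, 0.0596]
tool_rot: [[0.002, 0.997, -0.081], [-0.0, -0.081, -0.997], [-1.0, 0.002, 0.0]]
ft_force: [-0.4, -0.9, 0.9]
grip_width: 0.0425
[0.49531377 0.04975411 0.05978793]
```

View pics/scene2c.png

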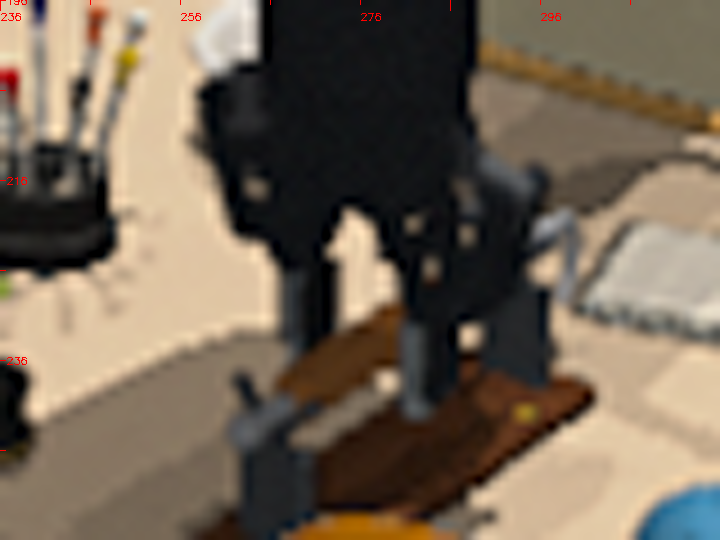

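View pics/top2c.png

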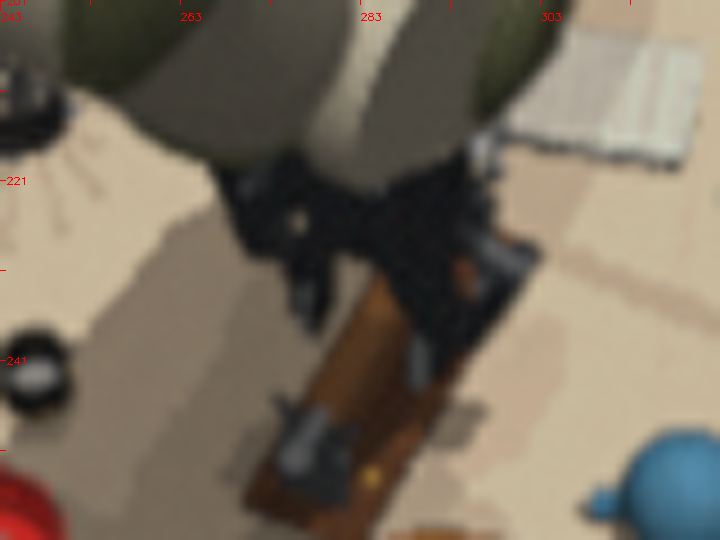

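The fingers straddle the handle in both crops: left finger at scene (269,233), right finger at (282,239). I'm closing the grip.

```bash
python3 -m jog '[[-1,0,0,0,0],[-1,0,0,0,0],[-1,0,0,0,0],[-1,0,0,0,0],[-1,0,0,0,0],[-1,0,0,0,0]]' 70
python3 -m jog '[[-1,-0.02,0,0,0],[-1,-0.05,0,0,0],[-1,-0.09,0,0,0],[-1,-0.12,0,0,0],[-1,-0.12,0,0,0]]'
python3 - <<'E'
from h import *
o=env.observe();print(o["position"],o["tool_rot"])
for n in ("scene","top"):
    im=env.get_image(n); cv2.imwrite(f"pics/{n}3.png",im[:,:,::-1])
    u,v=proj(n,[.494,.049,.18]).astype(int); crop(im,u-45,v-35,90,70,8,f"pics/{n}3c.png")
E
```

```text
time_s: 3.5
position: [0.4947, 0.0499, 0.0588]
tool_rot: [[0.002, 0.997, -0.08], [-0.0, -0.08, -0.997], [-1.0, 0.002, 0.0]]
ft_force: [-0.3, 0.2, 7.5]
grip_width: 0.0151
time_s: 4.0
position: [0.4957, 0.0497, 0.1817]
tool_rot: [[0.008, 0.997, -0.081], [-0.001, -0.081, -0.997], [-1.0, 0.008, 0.0]]
ft_force: [0.3, -0.2, -2.0]
grip_width: 0.0148
[0.49566389 0.04973807 0.18168279] [[ 7.64768465e-03  9.96682589e-01 -8.10267176e-02]
 [-1.06973383e-03 -8.10208865e-02 -9.96711830e-01]
 [-9.99970184e-01  7.70921478e-03  4.46562894e-04]]
```

View pics/scene3c.png

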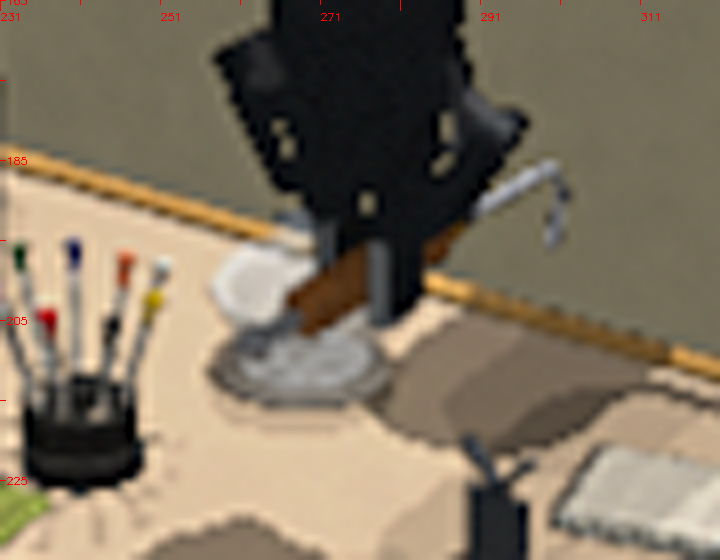

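View pics/top3c.png

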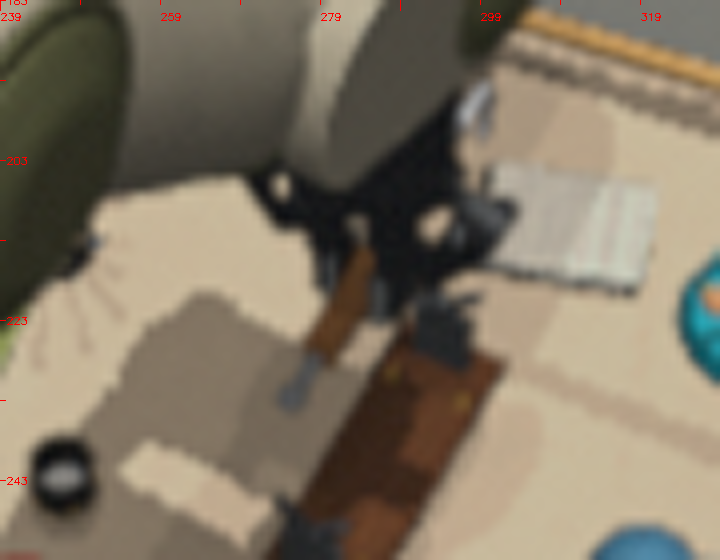

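Run:
```python
from h import *
b=tri(("scene",261.8,207.2),("top",275.1,231.9));print("ball",b)
print("hook bend on z .184/.186/.188",[pl("scene",299.6,185.0,z) for z in(.184,.186,.188)],"tip",pl("scene",299.8,195,.152))
print([proj("scene",[.4957+.123*.9967*1,.0497-.123*.081,z]) for z in (.18,.185,.19)])
P=np.array([.4957,.0497]);d=np.array([.9967,-.081])
for z in(.184,.187):
  for L in (-.067,.117,.123): print(z,L,proj("scene",[*(P+d*L),z]),proj("top",[*(P+d*L),z]))
```

```text
ball (array([0.42987283, 0.05632295, 0.18253922]), [0.0018504145613069693, 0.001850414561306959])
hook bend on z .184/.186/.188 [array([0.61424863, 0.04248615, 0.184     ]), array([0.61061834, 0.04034018, 0.186     ]), array([0.60698805, 0.03819421, 0.188     ])] tip [0.60939952 0.03791003 0.152     ]
[array([300.97603898, 185.89534782]), array([301.01588731, 184.4657569 ]), array([301.05585752, 183.03179351])]
0.184 -0.067 [262.56466665 206.8340113 ] [274.79768882 232.20428496]
0.184 0.117 [299.89570386 185.39087973] [299.09621741 193.65236831]
0.184 0.123 [301.00790792 184.75202424] [299.83624635 192.47824232]
0.187 -0.067 [262.55230963 205.91554767] [274.78928299 231.69796859]
0.187 0.117 [299.91869986 184.52978836] [299.12773415 193.11606094]
0.187 0.123 [301.03186074 183.89269737] [299.86889421 191.9411559 ]
```

Run:
```python
from h import *
crop("pics/top0.png",165,175,70,40,11,"pics/t_loops.png")
crop("pics/scene0.png",165,185,70,35,11,"pics/s_loops.png")
```

```text
(no output)
```

View pics/t_loops.png

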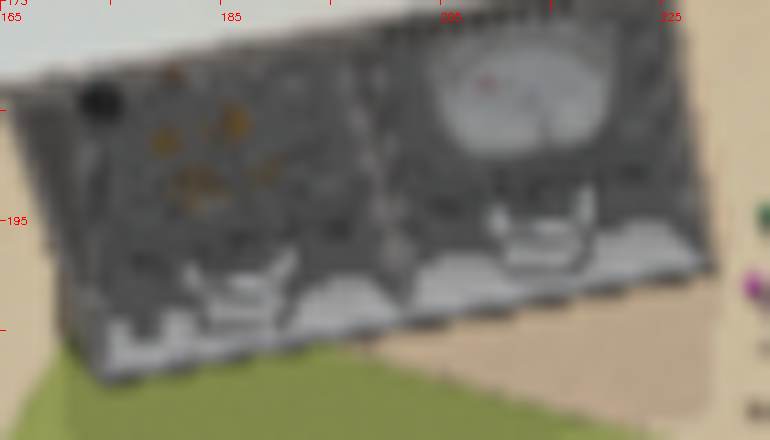

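View pics/s_loops.png

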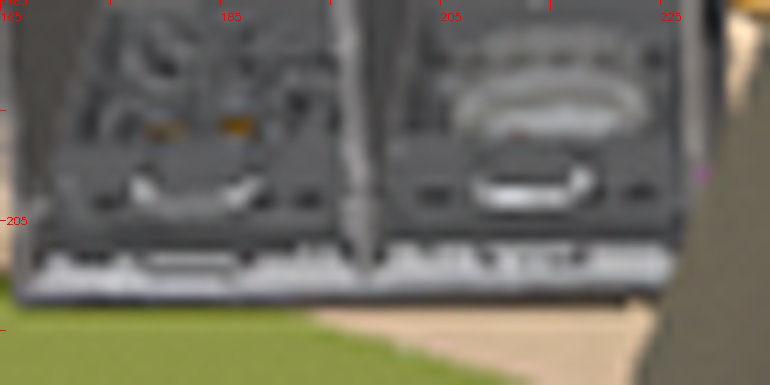

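Run:
```python
from h import *
c0=np.array([.547,.4225]);a=np.radians(35.6);x=np.array([np.cos(a),np.sin(a)]);y=np.array([-x[1],x[0]])
for nm,s in(("a",1),("b",-1)):
    c=c0+s*.0545*y+.0235*x
    for n in("scene","top"):
        print(nm,n,[tuple(np.round(proj(n,[*(c+dx*x+dy*y),.038])+.5,1)) for dx,dy in((.0155,.017),(-.018,.017),(-.018,-.017),(.0155,-.017))])
print(proj("top",[*(c0+.113*y),0])+.5,proj("top",[*(c0-.113*y),0])+.5)
```

```text
a scene [(np.float64(179.6), np.float64(199.0)), (np.float64(178.2), np.float64(203.3)), (np.float64(187.8), np.float64(203.1)), (np.float64(189.0), np.float64(198.9))]
a top [(np.float64(181.9), np.float64(195.8)), (np.float64(182.7), np.float64(202.3)), (np.float64(191.4), np.float64(200.8)), (np.float64(190.6), np.float64(194.3))]
b scene [(np.float64(209.7), np.float64(198.6)), (np.float64(208.9), np.float64(202.8)), (np.float64(218.5), np.float64(202.7)), (np.float64(219.1), np.float64(198.5))]
b top [(np.float64(209.5), np.float64(191.0)), (np.float64(210.6), np.float64(197.4)), (np.float64(219.2), np.float64(195.9)), (np.float64(218.0), np.float64(189.5))]
[174.03118088 211.12949202] [230.69427203 201.10034697]
```

Run:
```python
from h import *
s=lambda u,v,z=.038:np.round(pl("scene",u-.5,v-.5,z)[:2],4);t=lambda u,v,z=.038:np.round(pl("top",u-.5,v-.5,z)[:2],4)
print("a scene",s(182.7,203.6),"top1",t(187.2,200.9),"top2",t(187.2,204.3))
print("b scene",s(213,202.7),"top1",t(214.5,196.4),"top2",t(214.8,199.1))
```

```text
a scene [0.5169 0.4689] top1 [0.5227 0.4712] top2 [0.5081 0.4627]
b scene [0.5823 0.3839] top1 [0.5839 0.3834] top2 [0.5724 0.3759]
```

Run:
```python
from h import *
c0=np.array([.547,.4225]);a=np.radians(35.6);x=np.array([np.cos(a),np.sin(a)]);y=np.array([-x[1],x[0]])
print("pred front a",c0+.0545*y+.0055*x,"b",c0-.0545*y+.0055*x)
```

```text
pred front a [0.51974635 0.47001567] b [0.58319776 0.38138768]
```

```bash
python3 -m jog '[[-1,0,-0.02,-0.03,-0.08],[-1,0,-0.04,-0.06,-0.16],[-1,0,-0.06,-0.09,-0.24],[-1,0,-0.08,-0.125,-0.32],[-1,0,-0.1,-0.16,-0.4],[-1,0,-0.12,-0.19,-0.48],[-1,0,-0.14,-0.22,-0.56],[-1,0,-0.16,-0.25,-0.64],[-1,0,-0.1768,-0.2779,-0.7095],[-1,0,-0.1768,-0.2779,-0.7095],[-1,0,-0.1768,-0.2779,-0.7095]]'
python3 - <<'E'
from h import *
for n in ("scene","top"):
    im=env.get_image(n); cv2.imwrite(f"pics/{n}4.png",im[:,:,::-1])
o=env.observe();print(o["q"],o["position"],o["tool_rot"],o["ft_force"])
E
```

```text
time_s: 5.2
position: [0.3398, 0.3411, 0.1765]
tool_rot: [[-0.002, 0.808, 0.589], [-0.002, 0.589, -0.808], [-1.0, -0.003, -0.0]]
ft_force: [-0.5, -0.5, -0.9]
grip_width: 0.015
[ 3.08733951e+01  1.88839504e+01  9.13139848e+01 -1.26417578e-02
  6.99073151e+01  8.49471225e+01] [0.34060378 0.34047162 0.17700677] [[-1.47033494e-03  8.09726731e-01  5.86805300e-01]
 [-1.12047043e-03  5.86804232e-01 -8.09728064e-01]
 [-9.99998291e-01 -1.84806945e-03  4.44760990e-05]] [ 0.0333452  -0.54572283 -1.00224635]
```

View pics/scene4.png

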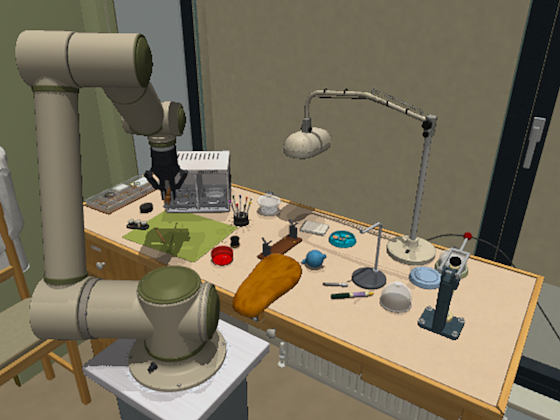

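View pics/top4.png

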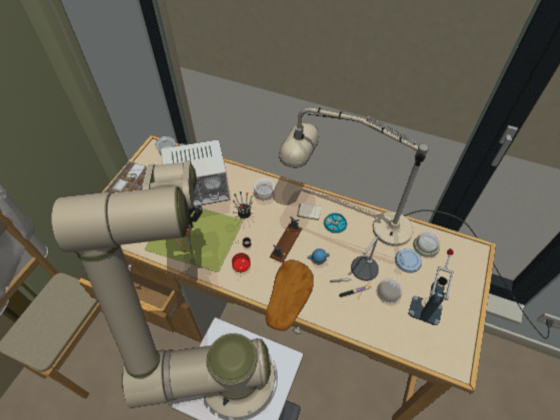

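```bash
python3 -m jog '[[-1,0.03,0,0,0],[-1,0.07,0,0,0],[-1,0.07,0.02,0,0],[-1,0.07,0.05,0,0],[-1,0.07,0.08,0,0],[-1,0.07,0.08,0,0]]'
python3 - <<'E'
from h import *
for n in ("scene",):
    im=env.get_image(n); cv2.imwrite(f"pics/{n}5.png",im[:,:,::-1]);crop(im,145,145,100,75,8,f"pics/{n}5c.png")
o=env.observe();print(o["position"],o["tool_rot"],o["ft_force"])
E
```

```text
time_s: 5.9
position: [0.4084, 0.3885, 0.1072]
tool_rot: [[0.002, 0.811, 0.586], [0.001, 0.586, -0.811], [-1.0, 0.002, 0.0]]
ft_force: [-0.3, 0.7, -2.3]
grip_width: 0.0147
[0.40659721 0.38761755 0.10705121] [[-4.86949008e-04  8.10279745e-01  5.86043085e-01]
 [-3.71436337e-04  5.86042967e-01 -8.10279892e-01]
 [-9.99999812e-01 -6.12242686e-04  1.55942993e-05]] [-0.86447306  0.46209631 -1.79177733]
```

View pics/scene5c.png

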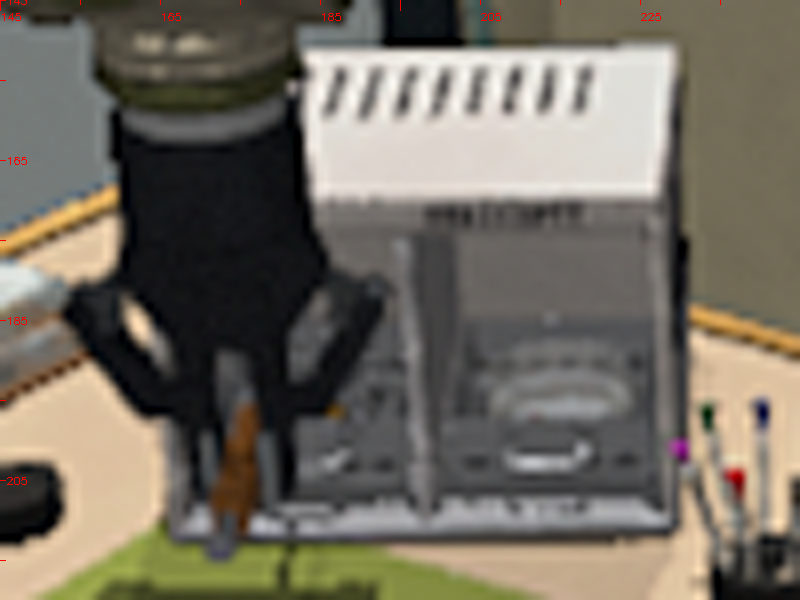

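```bash
python3 -m jog '[[-1,0,0.02,0,0],[-1,0,0.04,0,0],[-1,0,0.04,0,0],[-1,0.02,0.04,0,0],[-1,0.03,0.04,0,0],[-1,0.03,0.04,0,0]]'
python3 - <<'E'
from h import *
for n in ("scene","top"):
    im=env.get_image(n); cv2.imwrite(f"pics/{n}6.png",im[:,:,::-1]);crop(im,145,145,100,75,8,f"pics/{n}6c.png")
o=env.observe();print(o["position"],o["ft_force"])
E
```

```text
time_s: 6.55
position: [0.4363, 0.4105, 0.0764]
tool_rot: [[-0.004, 0.809, 0.587], [-0.002, 0.587, -0.809], [-1.0, -0.004, -0.0]]
ft_force: [-0.4, 0.3, -1.4]
grip_width: 0.0148
[0.43738772 0.41137858 0.07812028] [-0.02855083  0.37383266 -0.75934597]
```

View pics/scene6c.png

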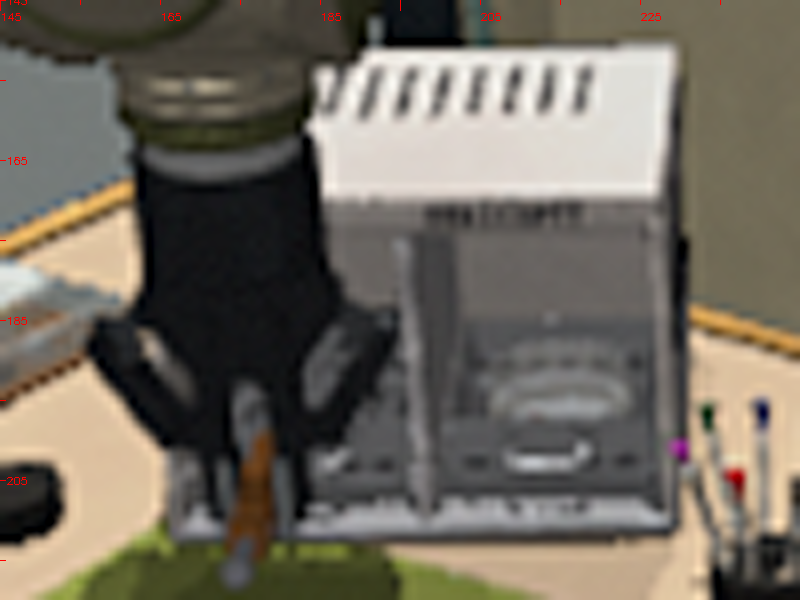

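View pics/top6c.png

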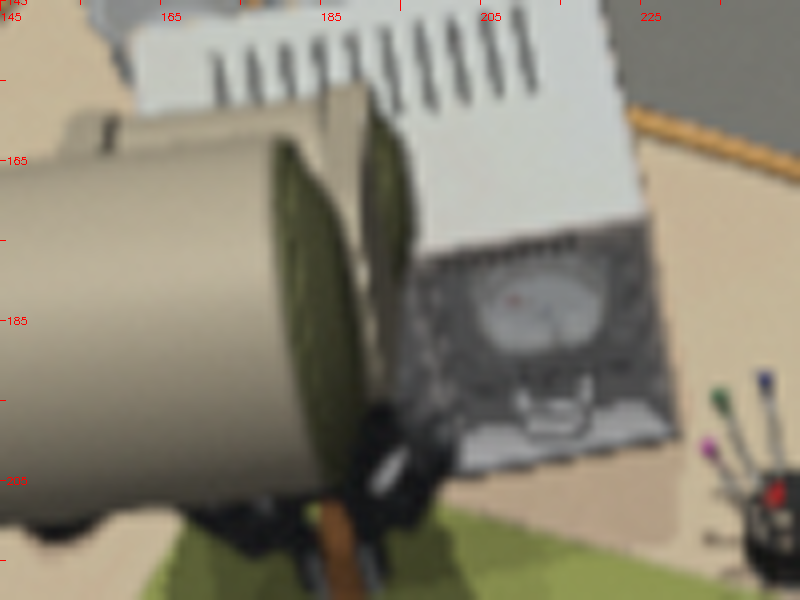

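```bash
python3 - <<'E'
from h import *
p=np.array([.4374,.4114]);d=np.array([.809,.587])
print(proj("scene",[*(p-.067*d),.081])+.5, "seen 174.5,216.6;", pl("scene",174,216.1,.081));
E
python3 -m jog '[[-1,0.01,0,0,0],[-1,0.02,0,0,0],[-1,0.026,0,0,0],[-1,0.026,0,0,0],[-1,0.026,0,0,0]]'
```

```text
[174.85331932 215.41901348] seen 174.5,216.6; [0.37683749 0.36746642 0.081     ]
time_s: 7.15
position: [0.4377, 0.4117, 0.0517]
tool_rot: [[-0.0, 0.809, 0.588], [-0.0, 0.588, -0.809], [-1.0, -0.0, -0.0]]
ft_force: [-0.7, 1.4, -0.9]
grip_width: 0.015
```

```bash
python3 -m jog '[[-1,0.002,0,0,0],[-1,0.002,-0.01,0,0],[-1,0.002,-0.02,0,0],[-1,0.002,-0.03,0,0],[-1,0.002,-0.04,0,0],[-1,0.002,-0.04,0,0]]'
python3 - <<'E'
from h import *
for n in ("scene","top"):
    im=env.get_image(n); cv2.imwrite(f"pics/{n}7.png",im[:,:,::-1]);crop(im,145,145,100,80,8,f"pics/{n}7c.png")
o=env.observe();print(o["position"],o["ft_force"])
E
```

```text
time_s: 7.75
position: [0.4041, 0.3876, 0.05]
tool_rot: [[-0.001, 0.809, 0.588], [-0.001, 0.588, -0.809], [-1.0, -0.001, -0.0]]
ft_force: [-0.1, -0.2, -1.2]
grip_width: 0.0148
[0.4051623  0.38816254 0.05000685] [-0.30183916  0.31265037 -0.94158153]
```

View pics/scene7c.png

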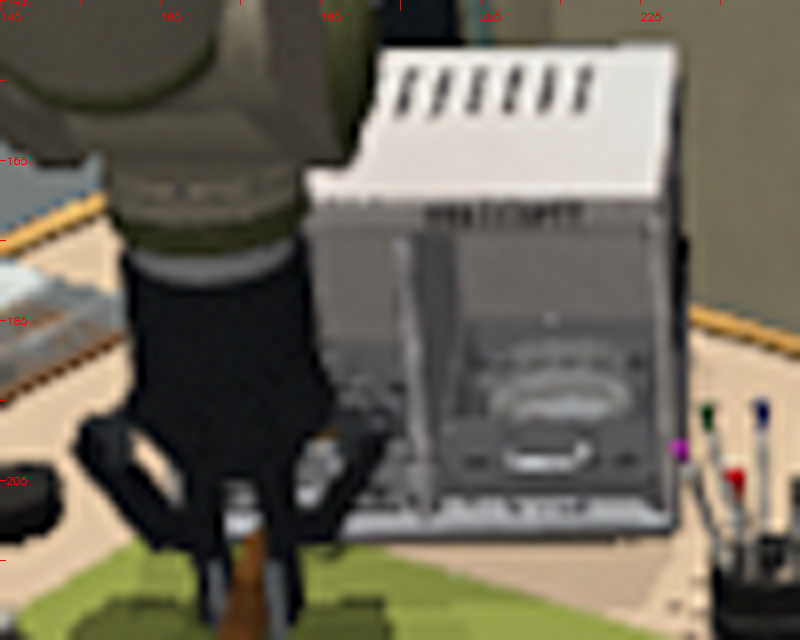

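View pics/top7c.png

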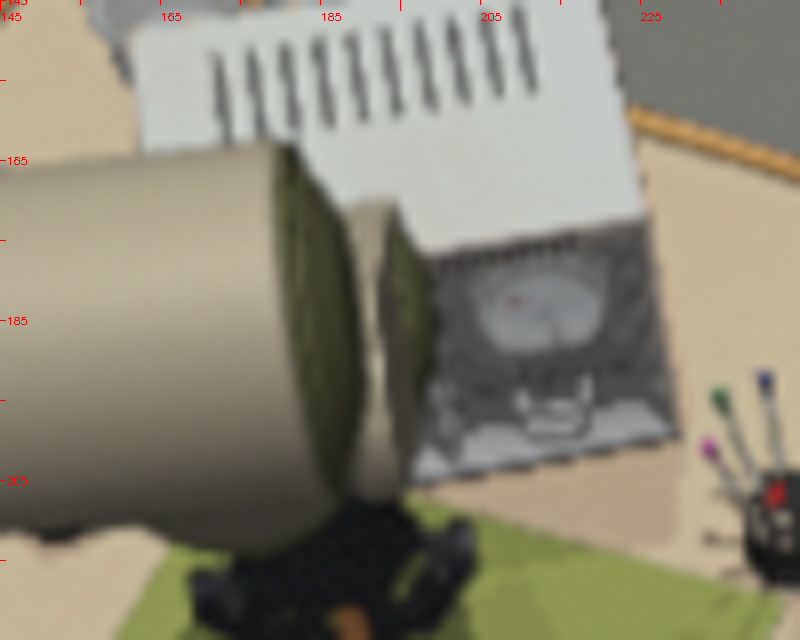

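```bash
python3 - <<'E'
from h import *
for p in((137,225),(146,208),(235,241),(160,236),(222,256)): print(p,pl("scene",*p,.014)[:2])
E
python3 -m jog '[[-1,0,-0.015,0,0],[-1,0,-0.03,0,0],[-1,0,-0.045,0,0],[-1,0,-0.06,0,0],[-1,0,-0.075,0,0],[-1,0,-0.09,0,0],[-1,0,-0.1,0,0],[-1,0,-0.106,0,0],[-1,0,-0.106,0,0]]'
```

```text
(137, 225) [0.34681071 0.51794947]
(146, 208) [0.44925241 0.58410497]
(235, 241) [0.44960204 0.17997264]
(160, 236) [0.33873727 0.4016288 ]
(222, 256) [0.35949991 0.15982682]
time_s: 8.75
position: [0.3192, 0.3257, 0.0499]
tool_rot: [[-0.0, 0.809, 0.588], [-0.0, 0.588, -0.809], [-1.0, -0.001, -0.0]]
ft_force: [-0.4, -1.0, -1.7]
grip_width: 0.0145
```

Run:
```python
from h import *
for n in ("scene","top"):
    im=env.get_image(n); cv2.imwrite(f"pics/{n}8.png",im[:,:,::-1]);crop(im,140,150,100,90,7,f"pics/{n}8c.png")
o=env.observe();print(o["position"],o["ft_force"])
```

```text
[0.31964004 0.32600749 0.04981178] [ 0.58466737  0.1749338  -0.02738849]
```

View pics/scene8c.png

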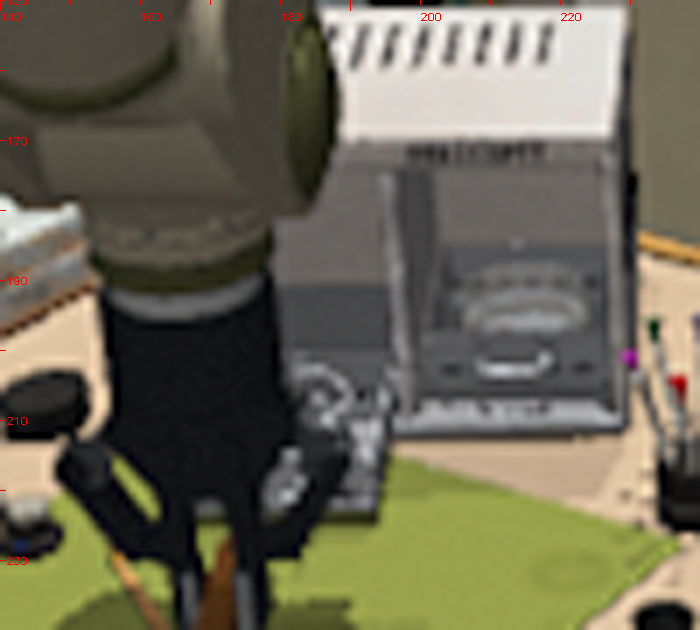

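View pics/top8c.png

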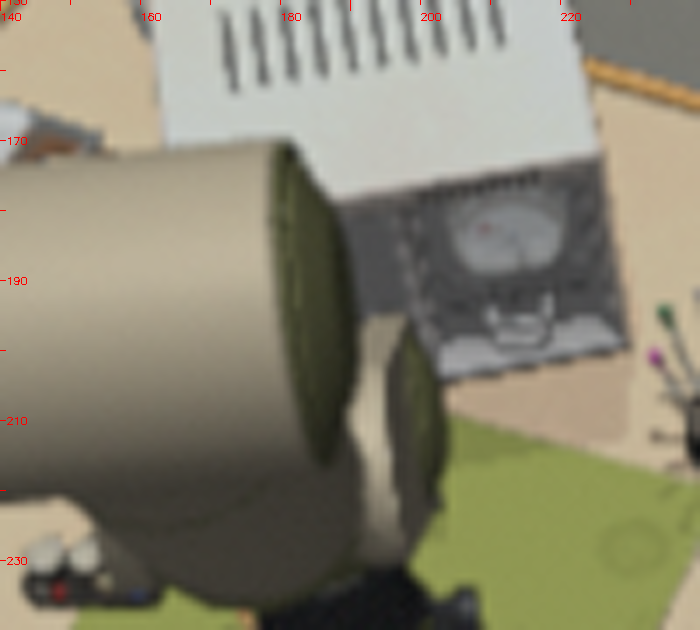

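The tray is following the hook. Its front right corner is at scene (193.6,224). I'll work out how far it has been drawn.

Run:
```python
from h import *
x=np.array([.809,.588]);y=np.array([-.588,.809]);L=np.array([.5335,.4805])
for z in(.012,.016):
    p=pl("scene",193.1,223.5,z)[:2]; print(z,p,(p-L)@x,(p-L)@y)
o=np.array([.3196,.3260]);print("tip rel shut loop",(o+.117*x-L)@x)
```

```text
0.012 [0.46192527 0.37011731] -0.12280898269229622 -0.047213655976112025
0.016 [0.45689423 0.36513866] -0.12980653784000665 -0.04828312927571182
tip rel shut loop -0.14686477499999998
```

```bash
python3 -m jog '[[-1,0,-0.003,0,0],[-1,0,-0.006,0,0],[-1,0,-0.008,0,0],[-1,0,-0.008,0,0]]'; python3 -c "
from rig import env
o=env.observe();print(o['position'],o['ft_force'],o['wrist_torque'])"
```

```text
time_s: 9.25
position: [0.3128, 0.3211, 0.0498]
tool_rot: [[-0.0, 0.809, 0.588], [-0.0, 0.588, -0.809], [-1.0, -0.0, -0.0]]
ft_force: [0.2, 0.1, -0.9]
grip_width: 0.0149
[0.31284834 0.3210851  0.04983365] [ 0.1649034   0.14070789 -0.94642433] [ 0.08914796 -0.07213979 -0.05043451]
```

```bash
python3 -m jog '[[-1,0,-0.002,0,0],[-1,0,-0.003,0,0],[-1,0,-0.003,0,0]]';python3 -m jog '[[-1,0,-0.002,0,0],[-1,0,-0.003,0,0],[-1,0,-0.003,0,0]]'
python3 - <<'E'
from h import *
x=np.array([.809,.588]);y=np.array([-.588,.809]);L=np.array([.5335,.4805])
im=env.get_image("scene");cv2.imwrite("pics/scene9.png",im[:,:,::-1]);crop(im,165,190,50,50,14,"pics/scene9c.png")
o=env.observe();p=o["position"][:2];print(p,o["ft_force"],o["wrist_torque"],(p+.117*x-L)@x)
E
```

```text
time_s: 9.55
position: [0.3105, 0.3194, 0.0498]
tool_rot: [[-0.0, 0.809, 0.588], [-0.0, 0.588, -0.809], [-1.0, -0.0, -0.0]]
ft_force: [0.9, 1.0, -1.4]
grip_width: 0.0152
time_s: 9.85
position: [0.308, 0.3176, 0.0498]
tool_rot: [[-0.0, 0.809, 0.588], [-0.0, 0.588, -0.809], [-1.0, -0.0, -0.0]]
ft_force: [1.7, 0.4, -1.4]
grip_width: 0.0146
[0.30800874 0.31758924] [ 0.81987952  0.79310718 -1.3069968 ] [ 0.03620241 -0.11978983 -0.09313154] -0.16118763290964888
```

View pics/scene9c.png

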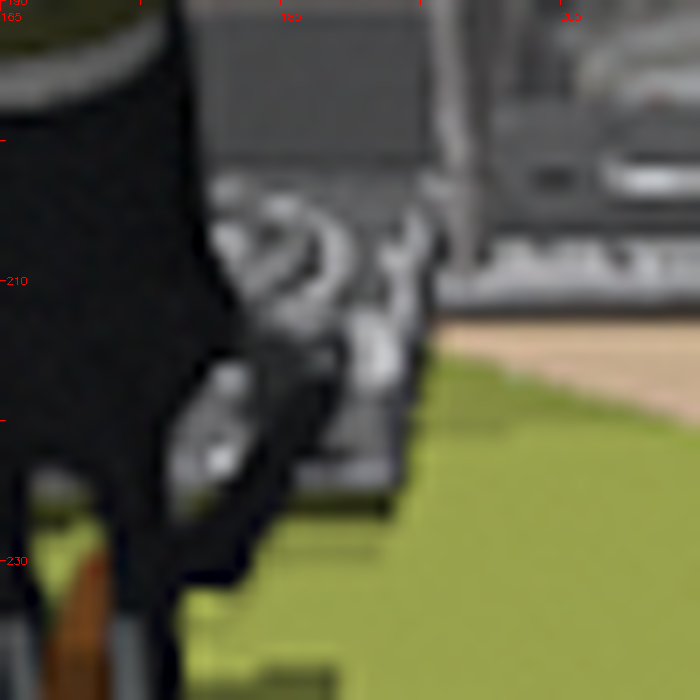

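```bash
python3 -m jog '[[-1,0,-0.002,0,0],[-1,0,-0.004,0,0],[-1,0,-0.004,0,0]]'; python3 -c "
from rig import env
o=env.observe();print(o['position'],o['ft_force'],o['wrist_torque'])"
```

```text
time_s: 10.2
position: [0.3063, 0.3161, 0.0502]
tool_rot: [[0.004, 0.809, 0.588], [0.002, 0.588, -0.809], [-1.0, 0.004, 0.0]]
ft_force: [5.7, 5.2, -3.9]
grip_width: 0.0149
[0.30627459 0.31613897 0.05016875] [ 5.73389199  5.20385657 -3.8708441 ] [ 0.65274213 -0.80063722  0.06631299]
```

The force rose to 8 N, so the tray is at its stop. I'll ease the hook forward and lift it out.

```bash
python3 -m jog '[[-1,0,0.006,0,0],[-1,0,0.012,0,0],[-1,0,0.012,0,0],[-1,-0.02,0.012,0,0],[-1,-0.06,0.012,0,0],[-1,-0.1,0.012,0,0],[-1,-0.14,0.012,0,0],[-1,-0.14,0.012,0,0],[-1,-0.14,0.012,0,0]]'
python3 - <<'E'
from h import *
for n in ("scene","top"):
    im=env.get_image(n); cv2.imwrite(f"pics/{n}10.png",im[:,:,::-1]);crop(im,120,150,110,90,7,f"pics/{n}10c.png")
o=env.observe();print(o["position"],o["tool_rot"],o["ft_force"])
E
```

```text
time_s: 11.1
position: [0.3143, 0.3222, 0.1897]
tool_rot: [[0.0, 0.809, 0.588], [0.0, 0.588, -0.809], [-1.0, 0.0, 0.0]]
ft_force: [0.0, 0.4, -1.8]
grip_width: 0.0146
[0.31390316 0.3219317  0.18843513] [[-2.70762378e-03  8.09001747e-01  5.87800001e-01]
 [-1.62380282e-03  5.87797824e-01 -8.09006231e-01]
 [-9.99995016e-01 -3.14495581e-03 -2.77876048e-04]] [ 0.76002027 -0.18993078 -1.71913626]
```

View pics/scene10c.png

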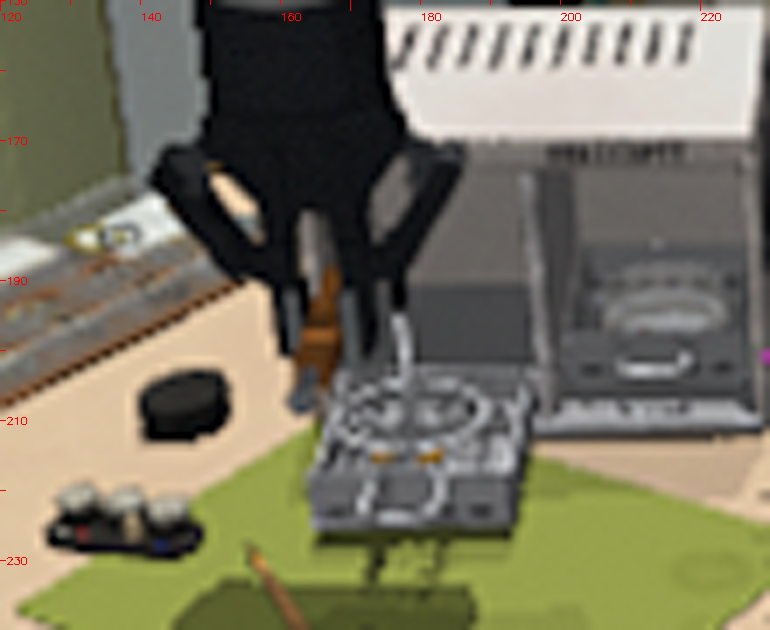

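View pics/top10c.png

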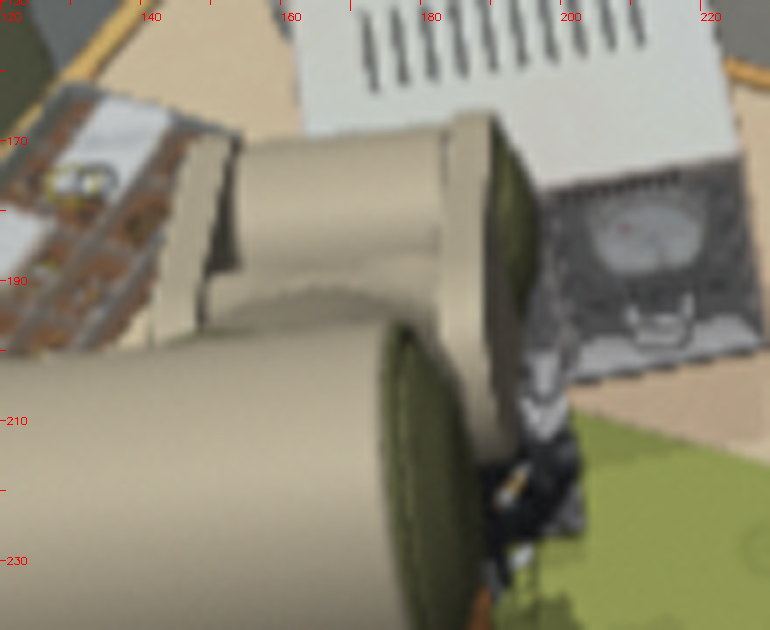

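```bash
python3 -m jog '[[-1,0,-0.01,0.02,0],[-1,0,-0.0137,0.06,0.08],[-1,0,-0.0137,0.1,0.18],[-1,0,-0.0137,0.14,0.28],[-1,0,-0.0137,0.18,0.38],[-1,0,-0.0137,0.22,0.48],[-1,0,-0.0137,0.26,0.58],[-1,0,-0.0137,0.3,0.66],[-1,0,-0.0137,0.3263,0.7095],[-1,0,-0.0137,0.3263,0.7095],[-1,0,-0.0137,0.3263,0.7095]]'
python3 - <<'E'
from h import *
for n in ("scene","top"):
    im=env.get_image(n); cv2.imwrite(f"pics/{n}11.png",im[:,:,::-1])
    u,v=proj(n,[.494,.049,.16]).astype(int); crop(im,u-45,v-35,90,75,8,f"pics/{n}11c.png")
o=env.observe();print(o["position"],o["tool_rot"],o["ft_force"])
E
```

```text
time_s: 12.3
position: [0.4947, 0.0503, 0.1883]
tool_rot: [[-0.004, 0.997, -0.081], [0.001, -0.081, -0.997], [-1.0, -0.004, -0.0]]
ft_force: [-0.3, -0.3, -0.8]
grip_width: 0.0147
[0.49446218 0.05112805 0.1890315 ] [[-2.11272480e-03  9.96807563e-01 -7.98136547e-02]
 [ 4.56025890e-04 -7.98128641e-02 -9.96809761e-01]
 [-9.99997664e-01 -2.14238180e-03 -2.85947439e-04]] [ 0.24981144  0.49562449 -0.92818338]
```

View pics/scene11c.png

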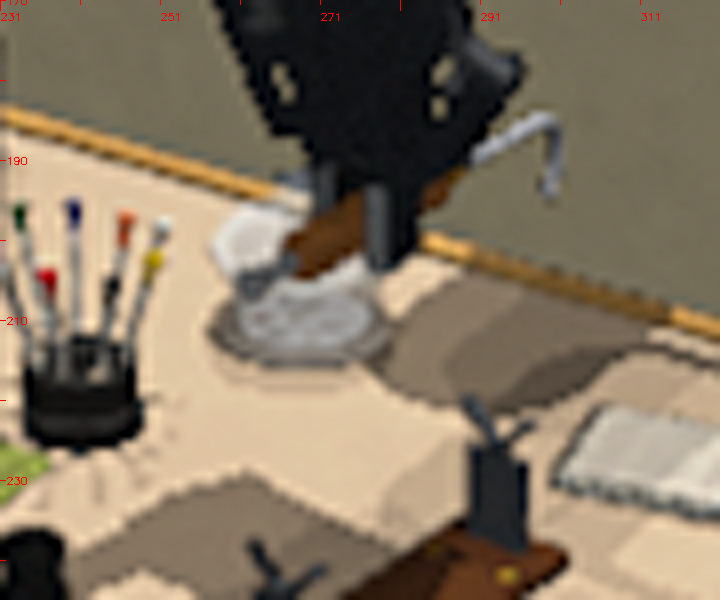

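View pics/top11c.png

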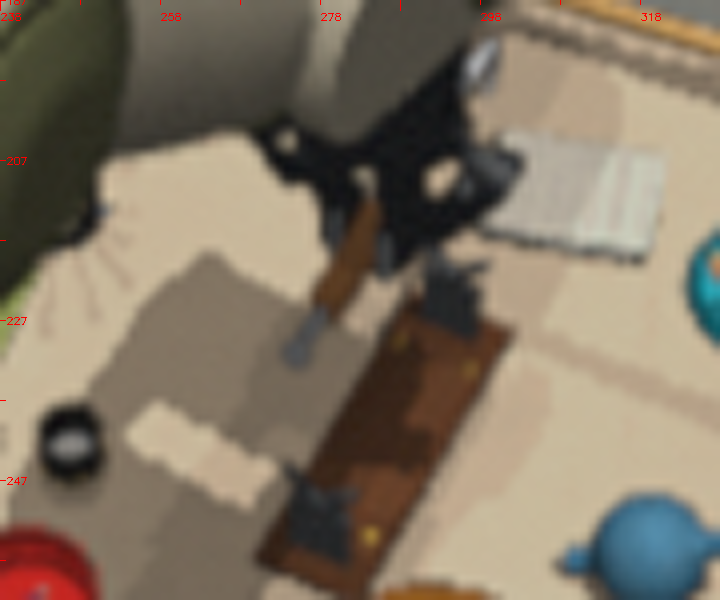

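```bash
python3 -m jog '[[-1,0.03,0,0.001,0],[-1,0.07,0,0.001,0],[-1,0.1,0,0.001,0],[-1,0.115,0,0.001,0],[-1,0.122,0,0.001,0],[-1,0.128,0,0.001,0],[-1,0.128,0,0.001,0]]'
python3 - <<'E'
from h import *
for n in ("scene","top"):
    im=env.get_image(n); cv2.imwrite(f"pics/{n}12.png",im[:,:,::-1])
    u,v=proj(n,[.494,.049,.06]).astype(int); crop(im,u-45,v-40,90,75,8,f"pics/{n}12c.png")
o=env.observe();print(o["position"],o["tool_rot"],o["ft_force"])
E
```

```text
time_s: 13.1
position: [0.4951, 0.0497, 0.0619]
tool_rot: [[-0.0, 0.997, -0.08], [0.0, -0.08, -0.997], [-1.0, -0.0, -0.0]]
ft_force: [0.2, 0.2, -0.5]
grip_width: 0.0145
[0.49557588 0.04948393 0.06252234] [[ 1.29783160e-03  9.96737765e-01 -8.06978555e-02]
 [-2.08032324e-04 -8.06976526e-02 -9.96738604e-01]
 [-9.99999136e-01  1.31038662e-03  1.02621710e-04]] [-0.34931075  0.22863906 -0.76262982]
```

View pics/scene12c.png

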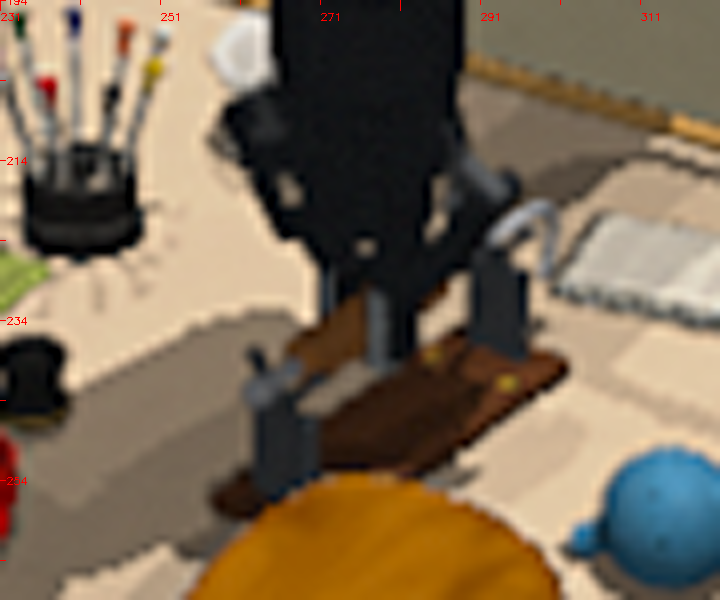

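View pics/top12c.png

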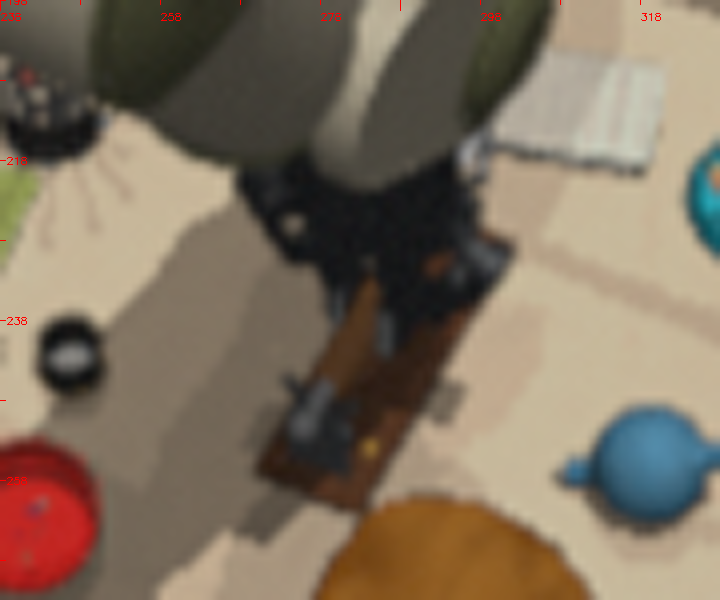

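```bash
python3 -m jog '[[-1,0.003,0,0,0],[-1,0.003,0,0,0],[-1,0.003,0,0,0],[-0.4,0.003,0,0,0],[-0.2,0.003,0,0,0],[0,0.003,0,0,0],[0,0.003,0,0,0],[0,0.003,0,0,0]]';  python3 -m jog '[[0,-0.02,0,0,0],[0,-0.06,0,0,0],[0,-0.1,0,0,0],[0,-0.14,0,0,0],[0,-0.18,0,0,0],[0,-0.2,0,0,0],[0,-0.2,0,0,0]]'
python3 - <<'E'
from h import *
for n in ("scene","top"):
    im=env.get_image(n); cv2.imwrite(f"pics/{n}13.png",im[:,:,::-1])
    u,v=proj(n,[.494,.049,.06]).astype(int); crop(im,u-45,v-40,90,75,8,f"pics/{n}13c.png")
im=env.get_image("scene");crop(im,150,150,100,90,7,"pics/s13b.png")
o=env.observe();print(o["position"],o["tool_rot"],o["ft_force"])
E
```

```text
time_s: 14.0
position: [0.4952, 0.0493, 0.0588]
tool_rot: [[-0.0, 0.997, -0.081], [0.0, -0.081, -0.997], [-1.0, -0.0, -0.0]]
ft_force: [-0.6, 0.9, -0.4]
grip_width: 0.0427
time_s: 14.7
position: [0.4961, 0.0493, 0.2616]
tool_rot: [[0.006, 0.997, -0.081], [-0.001, -0.081, -0.997], [-1.0, 0.006, 0.0]]
ft_force: [-0.2, -1.1, -0.5]
grip_width: 0.0426
[0.49475052 0.04941939 0.25760895] [[-2.26712140e-03  9.96701024e-01 -8.11290893e-02]
 [ 3.25378239e-04 -8.11285583e-02 -9.96703592e-01]
 [-9.99997377e-01 -2.28604568e-03 -1.40376533e-04]] [-0.69100552 -0.23646524 -0.93347547]
```

View pics/scene13c.png

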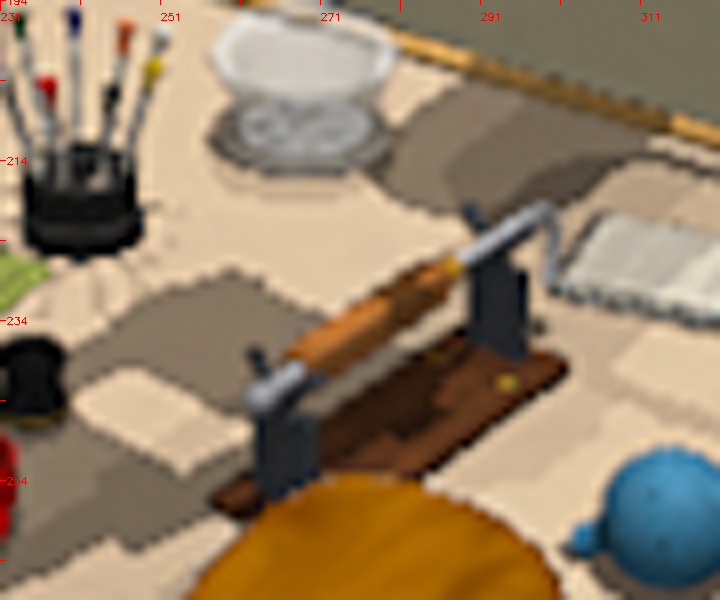

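View pics/top13c.png

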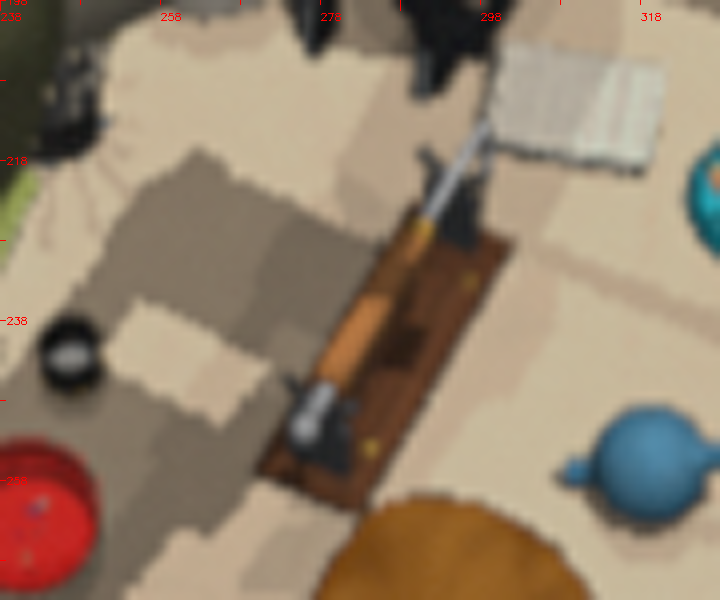

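View pics/s13b.png

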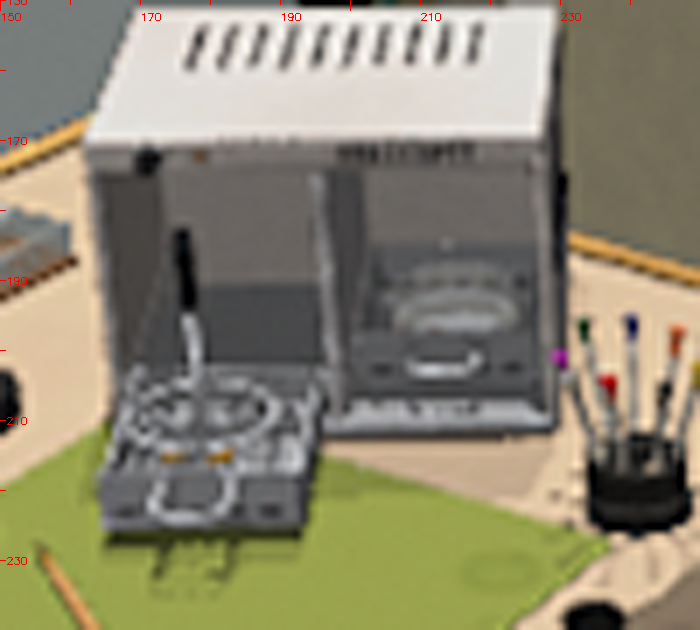

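View pics/top13.png

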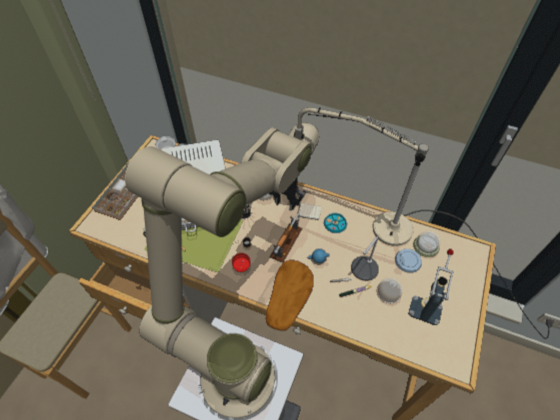

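The rod is back in its rest, with the ball at scene (263.6,243.2) as before. In the scene view the basket's bail is almost edge-on, with the grip at (176,188). I'll move the arm aside so the top camera can see the basket.

```bash
python3 -m jog '[[0,0,-0.03,0.04,0],[0,0,-0.05,0.09,0],[0,0,-0.08,0.14,0],[0,0,-0.1,0.19,0],[0,0,-0.12,0.24,0],[0,0,-0.12,0.28,0],[0,0,-0.12,0.28,0]]'
python3 - <<'E'
from h import *
for n in ("scene","top"):
    im=env.get_image(n); cv2.imwrite(f"pics/{n}14.png",im[:,:,::-1])
    crop(im,155,165,60,75,10,f"pics/{n}14c.png")
o=env.observe();print(o["position"],o["tool_rot"],o["q"])
E
```

```text
time_s: 15.55
position: [0.3515, -0.2237, 0.2575]
tool_rot: [[-0.002, 0.996, -0.086], [0.001, -0.086, -0.996], [-1.0, -0.002, -0.001]]
ft_force: [1.2, 0.4, 0.3]
grip_width: 0.043
[ 0.35235517 -0.22081031  0.25757053] [[-0.00180371  0.99644848 -0.08418535]
 [ 0.00226717 -0.0841812  -0.99644788]
 [-0.9999958  -0.00198817 -0.00210728]] [-4.84930849e+01  7.64950006e+00  9.21756947e+01  8.81825503e-03
  8.03405720e+01  4.63344946e+01]
```

View pics/scene14c.png

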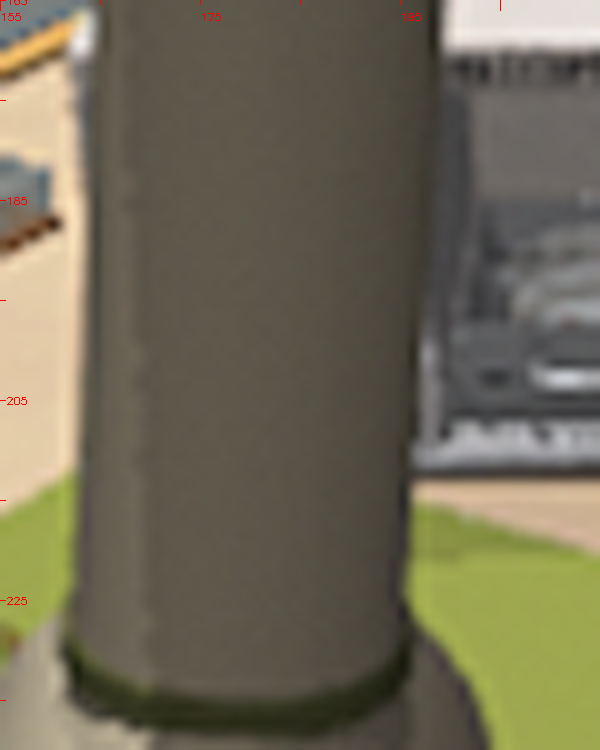

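View pics/top14c.png

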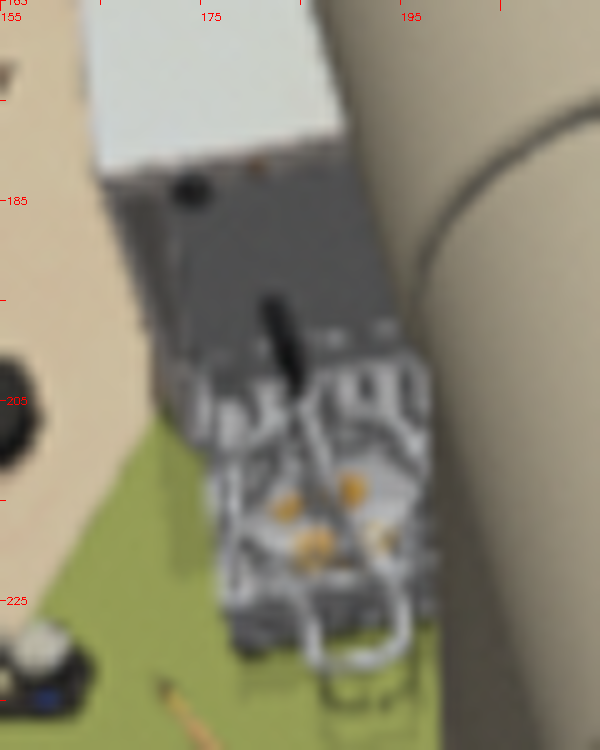

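Run:
```python
from h import *
g,e=tri(("scene",175.86,188.07),("top",182.9,199.0));print(g,e, pl("scene",175.86,188.07,.131),pl("top",182.9,199,.131))
o=env.camera_model("scene")["origin"];b=np.degrees(np.arctan2(g[1]-o[1],g[0]-o[0]));print("view yaw",b)
x=np.array([.809,.588]);y=np.array([-.588,.809]);L=np.array([.5335,.4805])
p=g[:2]; print("in loop frame",(p-L)@x,(p-L)@y)
for yaw in(36,46,56):
    d=np.array([np.cos(np.radians(yaw)),np.sin(np.radians(yaw))])
    print(yaw,[np.round(proj("top",[*(p+s*d),z])+.5,1) for s,z in((-.0355,.052),(-.0355,.075),(0,.108),(.0355,.075),(.0355,.052))])
    print("  gripcorners scene",[np.round(proj("scene",[*(p+s*d),z])+.5,1) for s,z in((-.012,.113),(.012,.113),(-.012,.149),(.012,.149))],"top",[np.round(proj("top",[*(p+s*d),z])+.5,1) for s,z in((-.012,.113),(.012,.113),(-.012,.149),(.012,.149))])
```

```text
[0.46826571 0.4395783  0.12518362] [0.001468214809755905, 0.0014682148097560888] [0.45847238 0.43140114 0.131     ] [0.46586761 0.43537301 0.131     ]
view yaw 46.38363276902333
in loop frame -0.07683649977389616 0.005252112875223465
36 [array([187.6, 219. ]), array([186.5, 215.4]), array([183.9, 202.5]), array([184.5, 200.7]), array([185.6, 204.4])]
  gripcorners scene [array([176.6, 193.3]), array([177.6, 190.2]), array([175.6, 183.6]), array([176.6, 180.6])] top [array([184. , 204.2]), array([183.3, 199.2]), array([182.1, 198.1]), array([181.5, 193.1])]
46 [array([189.2, 218.6]), array([188.1, 214.9]), array([183.9, 202.5]), array([182.9, 201.1]), array([184. , 204.8])]
  gripcorners scene [array([177.3, 193.3]), array([177. , 190.2]), array([176.3, 183.6]), array([176. , 180.6])] top [array([184.5, 204.1]), array([182.7, 199.4]), array([182.7, 198. ]), array([180.9, 193.2])]
56 [array([190.8, 217.9]), array([189.7, 214.3]), array([183.9, 202.5]), array([181.4, 201.7]), array([182.5, 205.4])]
  gripcorners scene [array([177.9, 193.2]), array([176.4, 190.3]), array([176.9, 183.5]), array([175.4, 180.7])] top [array([185.1, 203.9]), array([182.2, 199.6]), array([183.3, 197.8]), array([180.4, 193.4])]
```

```bash
python3 -m jog '[[0,0,0.004,-0.05,-0.05],[0,0,0.008,-0.1,-0.13],[0,0,0.0125,-0.15,-0.2],[0,0,0.017,-0.2,-0.27],[0,0,0.021,-0.25,-0.34],[0,0,0.025,-0.3,-0.41],[0,0,0.029,-0.35,-0.48],[0,0,0.033,-0.4,-0.55],[0,0,0.038,-0.45,-0.62],[0,0,0.042,-0.5,-0.69],[0,0,0.046,-0.55,-0.76],[0,0,0.05,-0.6,-0.83],[0,0,0.055,-0.64,-0.894],[0,0,0.0554,-0.662,-0.894],[0,0,0.0554,-0.662,-0.894],[0,0,0.0554,-0.662,-0.894]]'
python3 - <<'E'
from h import *
for n in ("scene","top"):
    im=env.get_image(n); cv2.imwrite(f"pics/{n}15.png",im[:,:,::-1])
    crop(im,140,150,100,85,7,f"pics/{n}15c.png")
o=env.observe();print(o["position"],o["tool_rot"],o["q"])
E
```

```text
time_s: 17.25
position: [0.4602, 0.4363, 0.2579]
tool_rot: [[-0.002, 0.686, 0.728], [-0.001, 0.728, -0.686], [-1.0, -0.002, -0.0]]
ft_force: [0.5, -0.7, 1.0]
grip_width: 0.0429
[0.46098713 0.43509713 0.25874357] [[-6.70115355e-04  6.87260714e-01  7.26410533e-01]
 [-4.97689674e-04  7.26410377e-01 -6.87261025e-01]
 [-9.99999652e-01 -8.22071187e-04 -1.44736187e-04]] [ 3.26640417e+01  3.01047494e+01  5.81886526e+01 -3.28519112e-03
  9.17543109e+01  7.60776241e+01]
```

View pics/scene15c.png

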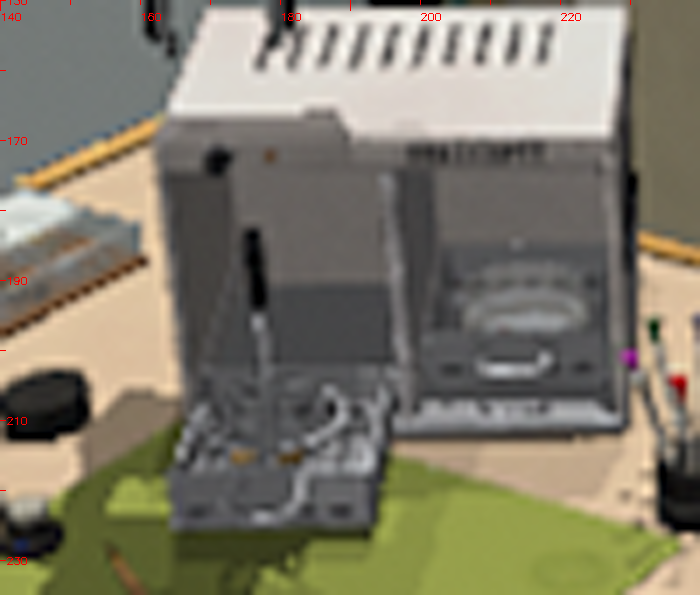

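View pics/top15c.png

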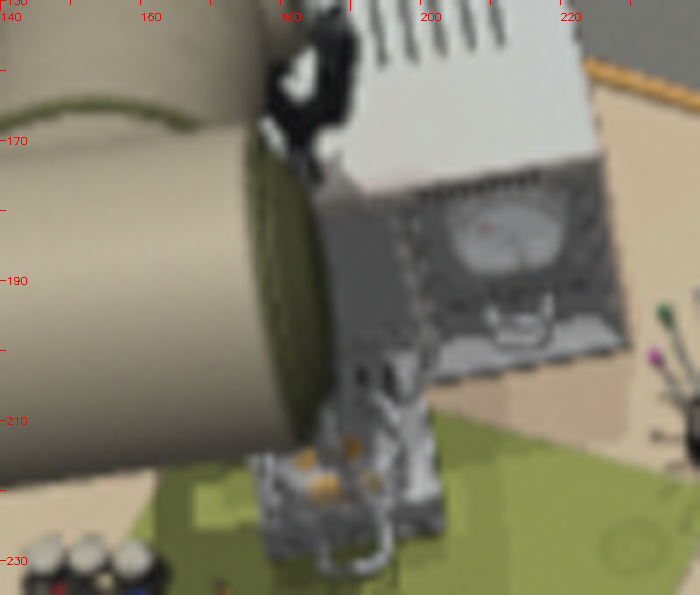

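```bash
python3 -m jog '[[0.1,0,0,0.003,0],[0.1,0.04,0,0.003,0],[0.1,0.08,0,0.003,0],[0.1,0.092,0,0.003,0],[0.1,0.092,0,0.003,0]]'
python3 - <<'E'
from h import *
for n in ("scene","top"):
    im=env.get_image(n); cv2.imwrite(f"pics/{n}16.png",im[:,:,::-1])
    crop(im,150,160,70,60,10,f"pics/{n}16c.png")
o=env.observe();print(o["position"],o["tool_rot"],o["ft_force"])
E
```

```text
time_s: 17.85
position: [0.4639, 0.4325, 0.1659]
tool_rot: [[-0.002, 0.688, 0.726], [-0.002, 0.726, -0.688], [-1.0, -0.003, -0.001]]
ft_force: [0.1, 0.6, 1.3]
grip_width: 0.0471
[0.46487249 0.43345857 0.16884527] [[ 2.50768090e-03  6.87788421e-01  7.25906880e-01]
 [ 1.60238565e-03  7.25905467e-01 -6.87792618e-01]
 [-9.99995572e-01  2.88794718e-03  7.18236976e-04]] [0.4473838  0.76848859 0.62538984]
```

View pics/scene16c.png

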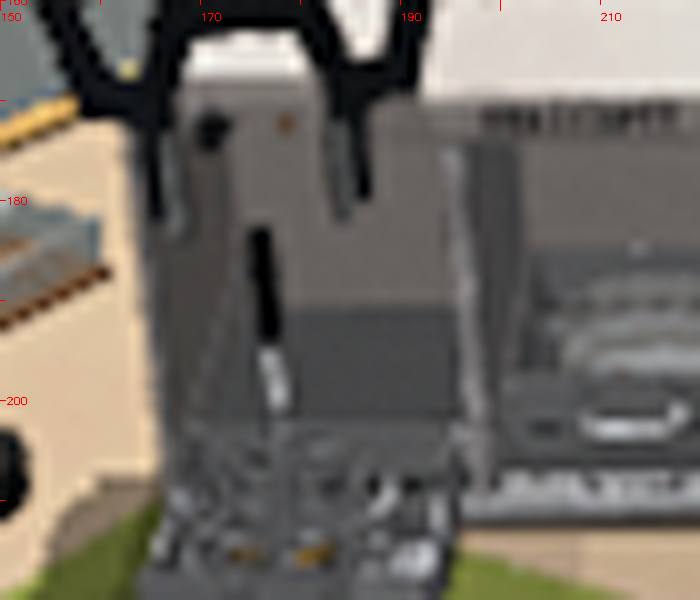

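View pics/top16c.png

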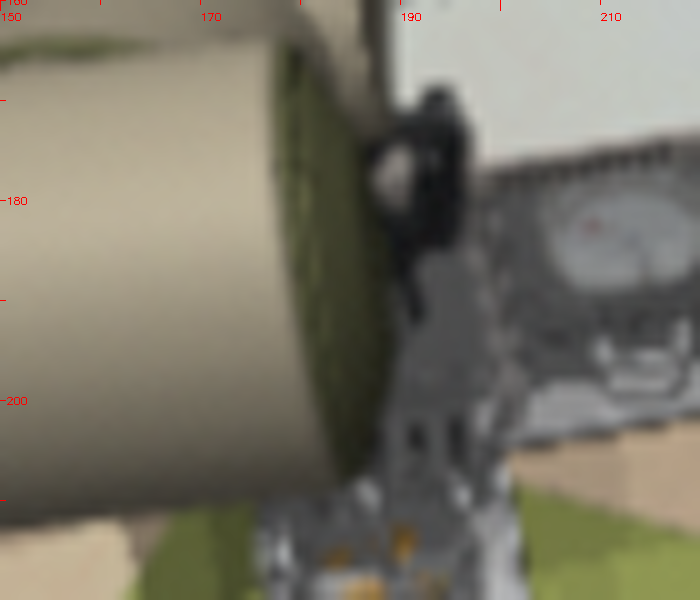

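Run:
```python
from h import *
print([proj("scene",[.4645,.433,z])+.5 for z in(.149,.153,.157,.161)])
for z in (.149,): print("grip top",pl("scene",175.6,182.6,z), pl("scene",176.6,194,.113))
```

```text
[array([176.76863974, 182.95275555]), array([176.65471848, 181.86716808]), array([176.54053369, 180.77906942]), array([176.42608447, 179.68845087])]
grip top [0.46241004 0.4340329  0.149     ] [0.45273489 0.42484103 0.113     ]
```

```bash
python3 -m jog '[[0.1,0.015,-0.003,0,0],[0.1,0.033,-0.003,0,0],[0.1,0.033,-0.003,0,0],[-1,0.033,-0.003,0,0],[-1,0.033,-0.003,0,0],[-1,0.033,-0.003,0,0],[-1,0.033,-0.003,0,0],[-1,0.033,-0.003,0,0],[-1,0.033,-0.003,0,0]]' 60
python3 - <<'E'
from h import *
for n in ("scene",):
    im=env.get_image(n); cv2.imwrite(f"pics/{n}17.png",im[:,:,::-1])
    crop(im,150,160,70,60,10,f"pics/{n}17c.png")
o=env.observe();print(o["position"],o["tool_rot"],o["ft_force"])
E
```

```text
time_s: 18.85
position: [0.4621, 0.4317, 0.1352]
tool_rot: [[0.002, 0.687, 0.726], [0.002, 0.726, -0.687], [-1.0, 0.002, 0.0]]
ft_force: [-2.8, 0.8, 7.0]
grip_width: 0.0075
[0.462156   0.43162967 0.13526095] [[ 1.70381956e-03  6.87278272e-01  7.26392232e-01]
 [ 1.66185981e-03  7.26390337e-01 -6.87280377e-01]
 [-9.99997168e-01  2.37816381e-03  9.54779300e-05]] [-2.63419564  1.14735394  6.36024914]
```

View pics/scene17c.png

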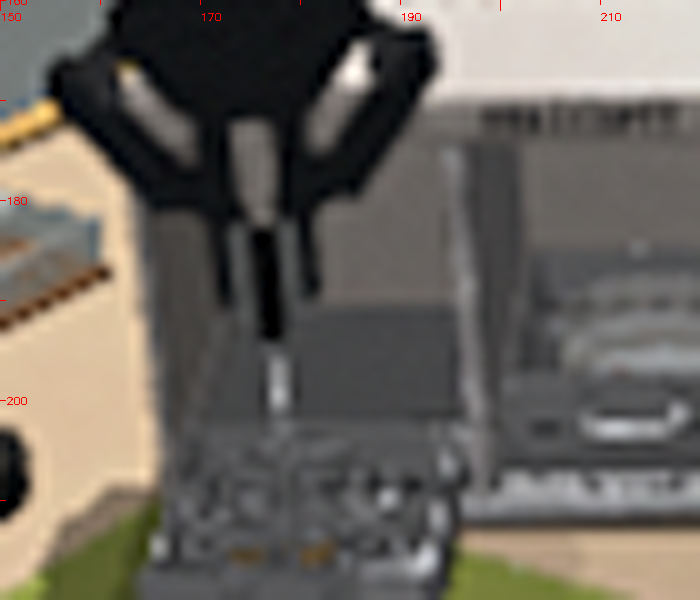

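```bash
python3 -m jog '[[-1,-0.01,0,0,0],[-1,-0.02,0,0,0],[-1,-0.035,0,0,0],[-1,-0.055,0,0,0],[-1,-0.08,0,0,0],[-1,-0.106,0,0,0],[-1,-0.106,0,0,0],[-1,-0.106,0,0,0]]'
python3 - <<'E'
from h import *
for n in ("scene","top"):
    im=env.get_image(n); cv2.imwrite(f"pics/{n}18.png",im[:,:,::-1])
    crop(im,140,140,95,90,8,f"pics/{n}18c.png")
o=env.observe();print(o["position"],o["tool_rot"],o["ft_force"])
E
```

```text
time_s: 19.7
position: [0.4619, 0.4309, 0.2398]
tool_rot: [[0.0, 0.688, 0.726], [-0.0, 0.726, -0.688], [-1.0, 0.0, 0.0]]
ft_force: [0.4, 0.1, -3.8]
grip_width: 0.0078
[0.46158602 0.43075979 0.23839551] [[-2.22836830e-03  6.87533959e-01  7.26148807e-01]
 [-1.48171952e-03  7.26147543e-01 -6.87537309e-01]
 [-9.99996419e-01 -2.60803520e-03 -5.99391677e-04]] [ 0.54749884  0.79002087 -2.47260567]
```

View pics/scene18c.png

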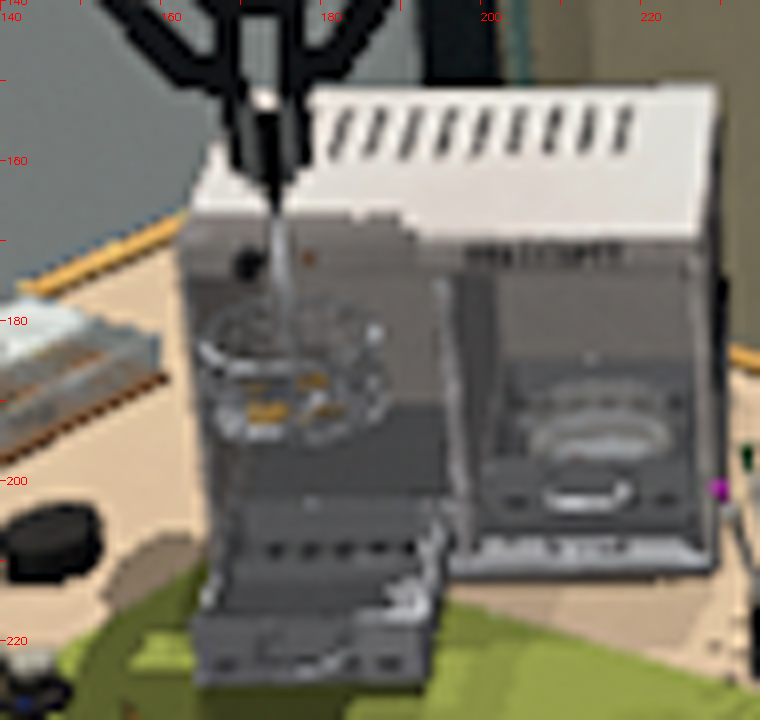

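```bash
python3 -m jog '[[-1,-0.004,-0.015,0.012,0],[-1,-0.004,-0.045,0.036,-0.03],[-1,-0.004,-0.075,0.06,-0.06],[-1,-0.004,-0.106,0.085,-0.1],[-1,-0.004,-0.136,0.11,-0.14],[-1,-0.004,-0.167,0.134,-0.18],[-1,-0.004,-0.198,0.159,-0.22],[-1,-0.004,-0.229,0.184,-0.26],[-1,-0.004,-0.26,0.209,-0.3],[-1,-0.004,-0.29,0.234,-0.34],[-1,-0.004,-0.321,0.259,-0.38],[-1,-0.004,-0.352,0.284,-0.42],[-1,-0.004,-0.383,0.308,-0.46],[-1,-0.004,-0.414,0.333,-0.5],[-1,-0.004,-0.445,0.358,-0.53],[-1,-0.004,-0.475,0.383,-0.546],[-1,-0.004,-0.5,0.403,-0.546],[-1,-0.004,-0.5146,0.4147,-0.546],[-1,-0.004,-0.5146,0.4147,-0.546],[-1,-0.004,-0.5146,0.4147,-0.546]]'
python3 - <<'E'
from h import *
for n in ("scene","top"):
    im=env.get_image(n); cv2.imwrite(f"pics/{n}19.png",im[:,:,::-1])
    u,v=proj(n,[.45,-.24,.18]).astype(int);crop(im,u-55,v-45,100,90,8,f"pics/{n}19c.png")
o=env.observe();print(o["position"],o["tool_rot"],o["ft_force"],o["grip_width"])
E
```

```text
time_s: 21.8
position: [0.409, -0.2273, 0.243]
tool_rot: [[-0.001, 0.211, 0.977], [0.002, 0.977, -0.211], [-1.0, 0.001, -0.002]]
ft_force: [-0.5, -0.2, -2.1]
grip_width: 0.0078
[ 0.40927546 -0.22669288  0.24346768] [[-6.99379385e-04  2.09563530e-01  9.77794783e-01]
 [ 9.05892056e-04  9.77794754e-01 -2.09562876e-01]
 [-9.99999345e-01  7.39212571e-04 -8.73691431e-04]] [-0.15757719 -0.28099609 -2.61758813] 0.008184292844117676
```

View pics/scene19c.png

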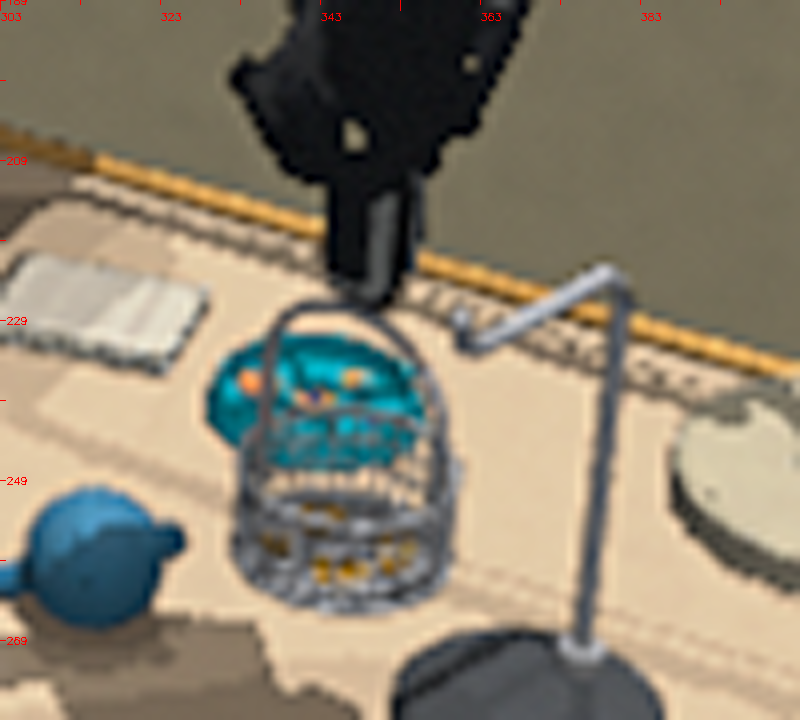

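View pics/top19c.png

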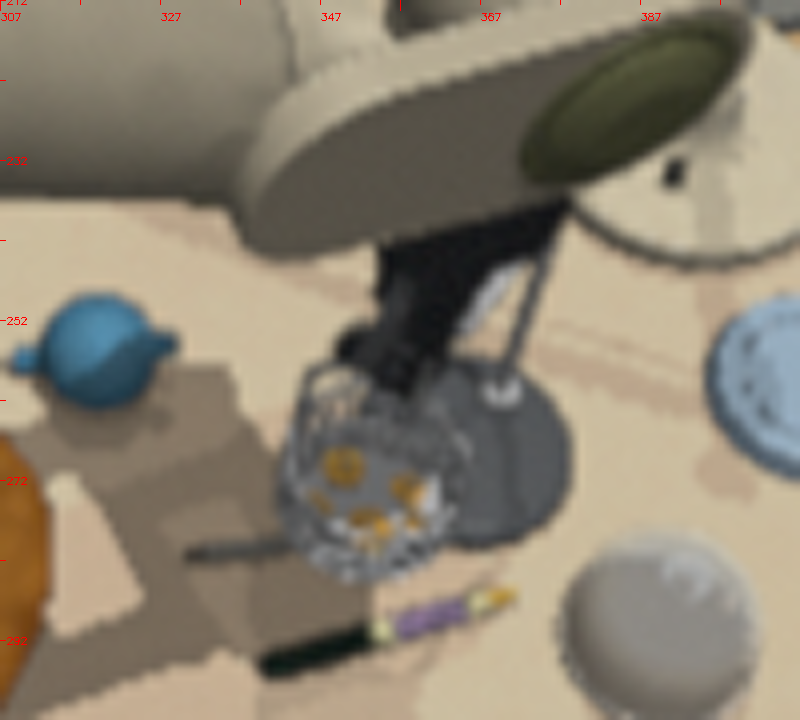

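Run:
```python
from h import *
p=np.array([.4093,-.2267]);hx=np.array([.978,-.21]);hy=np.array([.21,.978])
print([proj("scene",[*p,z])+.5 for z in(.21,.215,.22)], "rim",[proj("scene",[*(p+s*hy),.125+.036])+.5 for s in(-.0355,.0355)],"bottom",proj("scene",[*p,.125])+.5)
print("tip in scene",proj("scene",[.457,-.238,.196])+.5)
print("lateral of TCP rel to arm", (p-np.array([.4775,-.2425]))@hy)
```

```text
[array([348.79834432, 230.09906635]), array([348.93711335, 228.41208007]), array([349.07640794, 226.71870459])] rim [array([358.3945629 , 251.66462156]), array([336.90999555, 241.12021762])] bottom [346.51688971 257.83423605]
tip in scene [360.35520422 228.20526417]
lateral of TCP rel to arm 0.0011303999999999845
```

The basket hangs level in the hand and the bail is about 19 mm above the upturned tip at scene (360.7,229). I'll advance it over the tip.

```bash
python3 -m jog '[[-1,0.001,-0.001,0.01,0],[-1,0.001,-0.001,0.025,0],[-1,0.001,-0.001,0.04,0],[-1,0.001,-0.001,0.055,0],[-1,0.001,-0.001,0.07,0],[-1,0.001,-0.001,0.08,0],[-1,0.001,-0.001,0.084,0],[-1,0.001,-0.001,0.084,0],[-1,0.001,-0.001,0.084,0]]'
python3 - <<'E'
from h import *
for n in ("scene","top"):
    im=env.get_image(n); cv2.imwrite(f"pics/{n}20.png",im[:,:,::-1])
    u,v=proj(n,[.47,-.24,.18]).astype(int);crop(im,u-45,v-45,90,90,8,f"pics/{n}20c.png")
o=env.observe();print(o["position"],o["tool_rot"],o["ft_force"],o["grip_width"])
E
```

```text
time_s: 22.8
position: [0.491, -0.2461, 0.2428]
tool_rot: [[-0.0, 0.21, 0.978], [0.0, 0.978, -0.21], [-1.0, 0.0, -0.0]]
ft_force: [-0.5, -0.2, -3.3]
grip_width: 0.0081
[ 0.49091639 -0.24624447  0.24296584] [[-4.72837243e-05  2.10599881e-01  9.77572344e-01]
 [-6.64855164e-06  9.77572345e-01 -2.10599882e-01]
 [-9.99999999e-01 -1.64573870e-05 -4.48230771e-05]] [-0.49967377 -1.04521926 -3.15588461] 0.008123328121006782
```

View pics/scene20c.png

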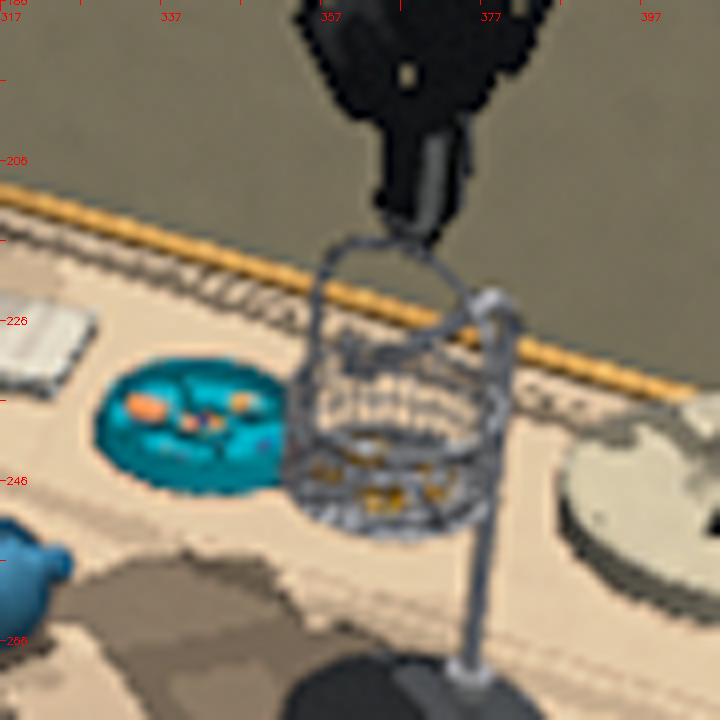

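View pics/top20c.png

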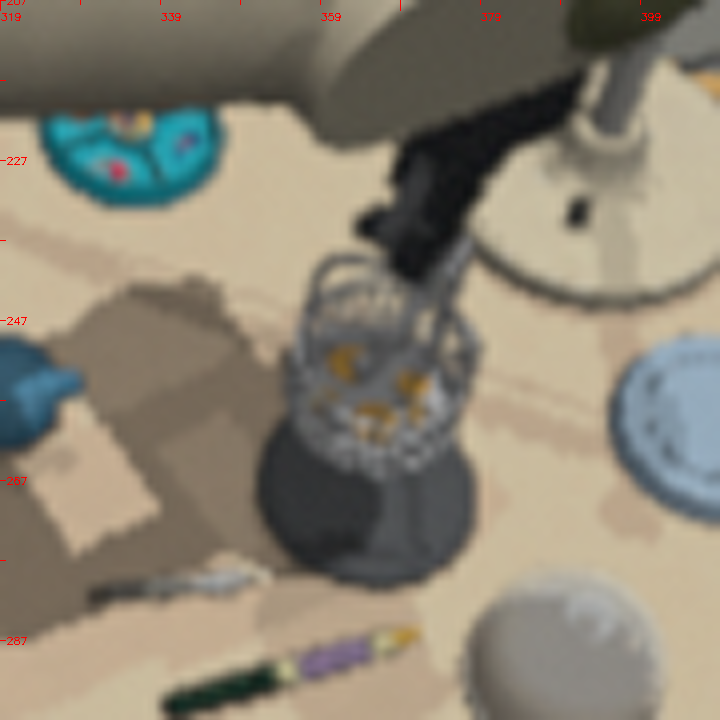

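```bash
python3 -m jog '[[-1,0.01,0,0,0],[-1,0.02,0,0,0],[-1,0.026,0,0,0],[-1,0.029,0,0,0],[-1,0.031,0,0,0],[-1,0.031,0,0,0]]'; python3 -c "
from rig import env
o=env.observe();print(o['position'],o['ft_force'],o['wrist_torque'])"; python3 -m jog '[[-1,0.002,0,0,0],[-1,0.004,0,0,0],[-1,0.004,0,0,0]]'
python3 - <<'E'
from h import *
for n in ("scene","top"):
    im=env.get_image(n); cv2.imwrite(f"pics/{n}21.png",im[:,:,::-1])
    u,v=proj(n,[.47,-.24,.18]).astype(int);crop(im,u-45,v-45,90,90,8,f"pics/{n}21c.png")
o=env.observe();print(o["position"],o["ft_force"],o["grip_width"])
E
```

```text
time_s: 23.5
position: [0.4913, -0.2464, 0.2117]
tool_rot: [[-0.0, 0.21, 0.978], [0.0, 0.978, -0.21], [-1.0, 0.0, -0.0]]
ft_force: [0.1, 0.1, -1.6]
grip_width: 0.0077
[ 0.49127967 -0.24638999  0.21174189] [ 0.08112747  0.14561346 -1.61284858] [0.01730162 0.04312885 0.00357206]
time_s: 23.8
position: [0.4916, -0.2465, 0.2106]
tool_rot: [[0.003, 0.21, 0.978], [-0.003, 0.978, -0.21], [-1.0, -0.002, 0.003]]
ft_force: [-5.2, 2.5, 16.8]
grip_width: 0.0077
[ 0.49158269 -0.24651765  0.21059996] [-4.35575563  3.4324703  16.32983409] 0.007700053958378353
```

View pics/scene21c.png

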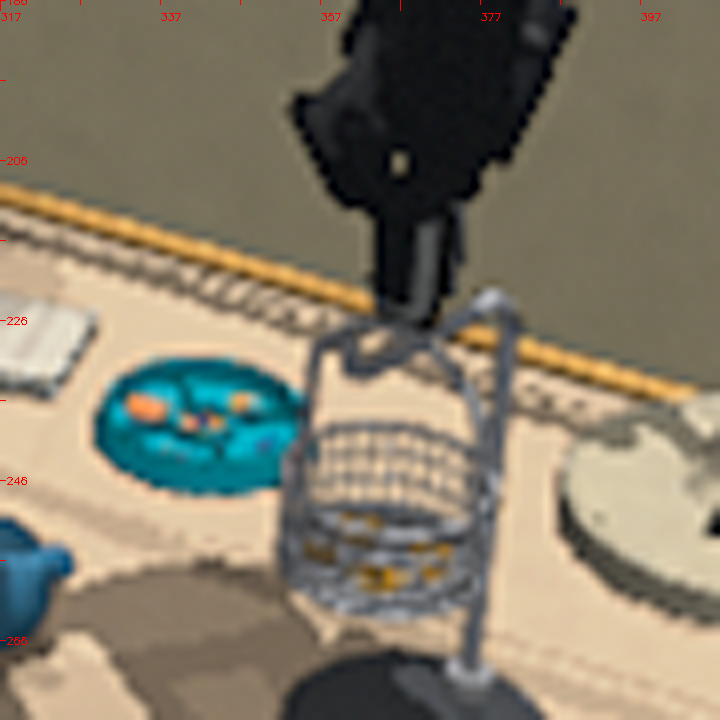

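View pics/top21c.png

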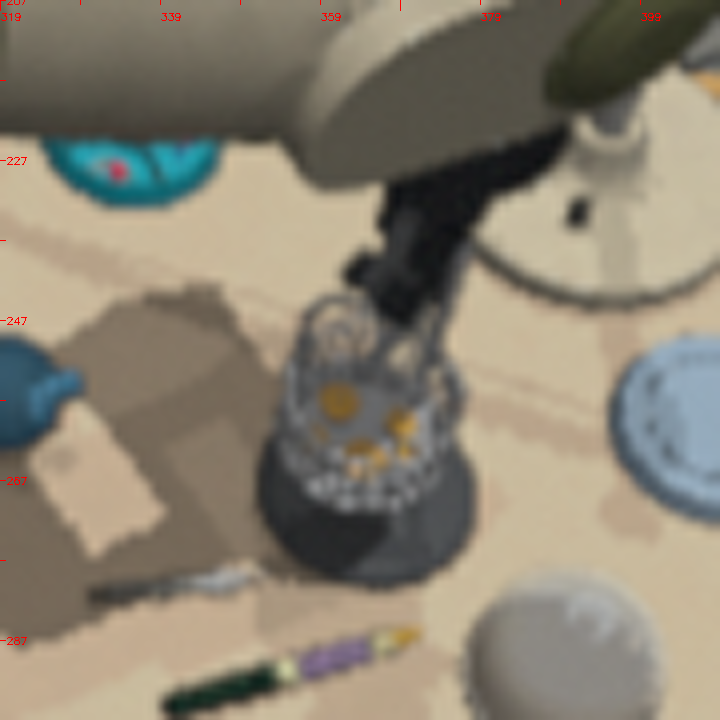

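The bail sits on the arm, shown by 16 N upward and the arm visible inside the arch at scene (365,230). I'll relieve the press, open a little and rise.

```bash
python3 -m jog '[[-1,-0.003,0,0,0],[-1,-0.003,0,0,0],[-0.7,-0.003,0,0,0],[-0.5,-0.003,0,0,0],[-0.45,-0.003,0,0,0],[-0.45,-0.003,0,0,0],[-0.45,-0.003,0,0,0],[-0.45,-0.003,0,0,0]]'; python3 -m jog '[[-0.45,-0.005,0,0,0],[-0.45,-0.015,0,0,0],[-0.45,-0.03,0,0,0],[-0.45,-0.05,0,0,0],[-0.45,-0.08,0,0,0],[-0.45,-0.11,0,0,0],[-0.45,-0.11,0,0,0]]'
python3 - <<'E'
from h import *
for n in ("scene","top"):
    im=env.get_image(n); cv2.imwrite(f"pics/{n}22.png",im[:,:,::-1])
    u,v=proj(n,[.47,-.24,.18]).astype(int);crop(im,u-45,v-45,90,90,8,f"pics/{n}22c.png")
o=env.observe();print(o["position"],o["ft_force"],o["grip_width"])
E
```

```text
time_s: 24.7
position: [0.4913, -0.2464, 0.2108]
tool_rot: [[0.0, 0.21, 0.978], [0.0, 0.978, -0.21], [-1.0, 0.0, 0.0]]
ft_force: [0.9, -0.2, -0.4]
grip_width: 0.0237
time_s: 25.4
position: [0.492, -0.2469, 0.3258]
tool_rot: [[0.007, 0.21, 0.978], [-0.005, 0.978, -0.21], [-1.0, -0.004, 0.008]]
ft_force: [-0.5, 0.8, 0.0]
grip_width: 0.0232
[ 0.49124016 -0.24629808  0.32150909] [-0.74087689 -0.63495257  0.42251338] 0.023506461133412777
```

View pics/scene22c.png

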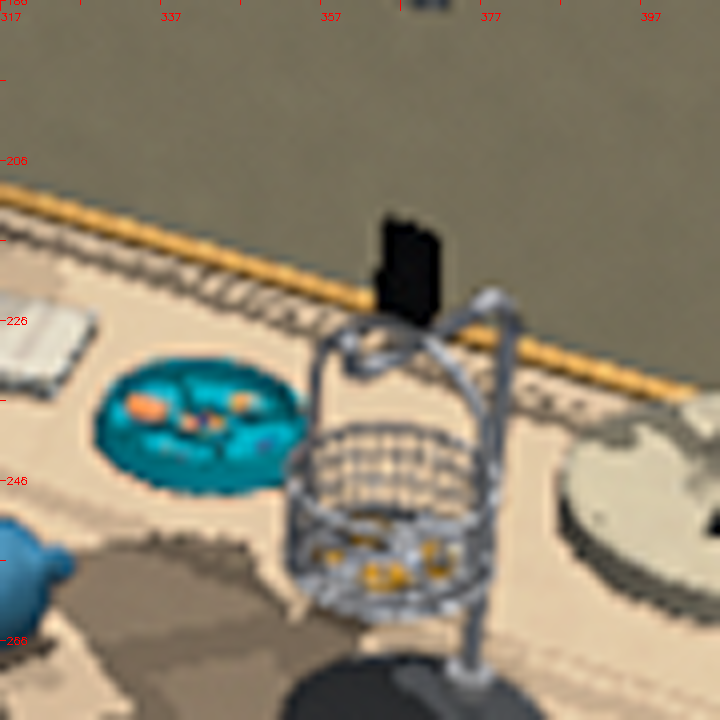

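View pics/scene22.png

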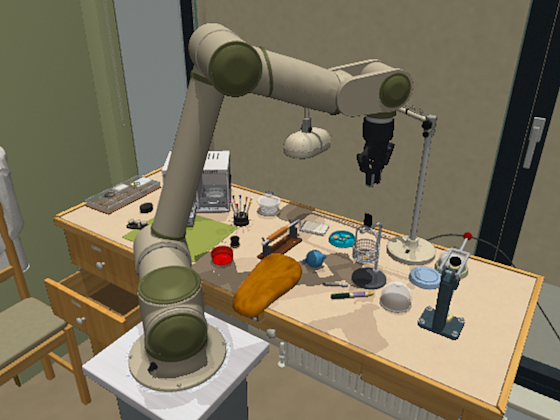

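The basket hangs from the arm with its grip at scene (368,219). I'll let it settle, compare two frames for movement, and look at the rest and the trays.

```bash
python3 -m jog '[[-0.45,0,0,0,0],[-0.45,0,0,0,0],[-0.45,0,0,0,0],[-0.45,0,0,0,0],[-0.45,0,0,0,0],[-0.45,0,0,0,0],[-0.45,0,0,0,0],[-0.45,0,0,0,0],[-0.45,0,0,0,0],[-0.45,0,0,0,0],[-0.45,0,0,0,0],[-0.45,0,0,0,0],[-0.45,0,0,0,0],[-0.45,0,0,0,0],[-0.45,0,0,0,0],[-0.45,0,0,0,0],[-0.45,0,0,0,0],[-0.45,0,0,0,0],[-0.45,0,0,0,0],[-0.45,0,0,0,0]]' | head -1
python3 - <<'E'
from h import *
a=env.get_image("scene");
for _ in range(4): b=env.get_image("scene")
d=cv2.absdiff(a,b).max(2)[180:300,310:420];print("change",(d>25).sum())
c=np.hstack([cv2.resize(b[y0:y0+75,x0:x0+66],None,fx=6,fy=6,interpolation=cv2.INTER_CUBIC) for x0,y0 in((255,195),(335,205))])
cv2.imwrite("pics/f23.png",c[:,:,::-1]); t=env.get_image("top"); crop(t,130,140,140,100,5,"pics/t23.png")
E
```

```text
time_s: 27.5
change 2
```

View pics/f23.png

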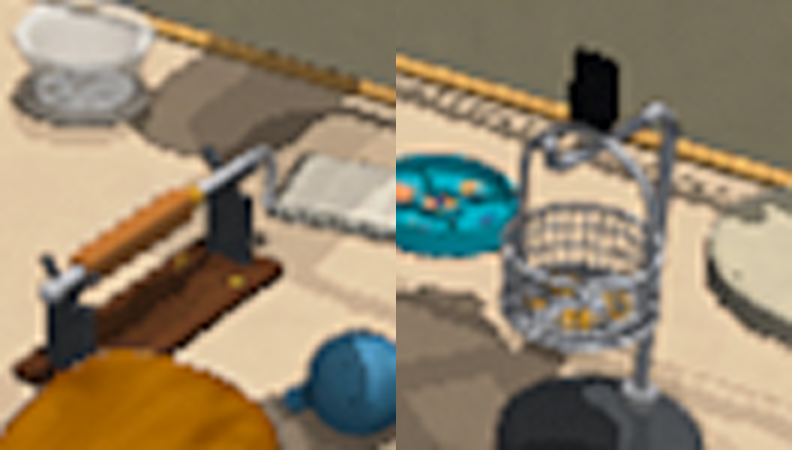

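View pics/t23.png

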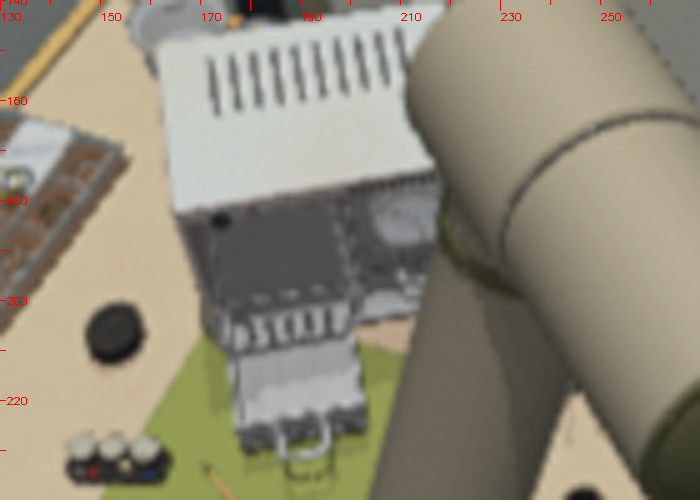

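The rod lies in its rest and the basket hangs still and upright. Tray a is out and empty, with its loop at top (189,228). Tray b with the tub is shut.

```bash
python3 -c "
from rig import env
print(env.close_job())"
```

```text
the job is handed in; nothing more can be done
None
```

The job is done and handed in at about 28 s of the 69 s allowed; the hand-in gives no verdict, so these are my own checks.

**What I did:** The basket was in the left tray (a). I hooked its loop with the rod and drew the tray out until the force rose to about 8 N at the stop. I laid the rod back in its rest, then lifted the basket by its black grip and hung it on the stand by its bail. The fingers did not go near either tray.

**Last checks:**
- **Basket:** it hangs upright with its bail over the stand's arm. Two frames 0.2 s apart show no movement (2 pixels changed).
- **Rod:** it lies in both notches with the hook end where it was. The ball end is within about 1 pixel of where it started.
- **Trays:** tray a is fully out and empty. Tray b is shut with the tub in it, though the arm partly hid tray b in the last picture.
- **Bystanders:** I saw none moved, but I did not measure them.
- **Gripper:** it is clear of everything, about 110 mm above where it let go of the basket.

**What disagreed:** Sightings from the two cameras differed by up to about 8 mm on the basket grip and 17 mm on one top corner of the cabinet. I used averages, and both the loop catch and the grip worked first time. The rod also seemed to pitch by about 1–2° in the hand after the tray hit its stop, but it settled level in the rest. Lowering the basket pressed the stand with about 17 N for a moment before I eased off and let go.

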